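# Load a sample carrier from the drying rack into the bench analyser

### The job

Draw the blue sample carrier up out of the sloping drying rack by its cup end, lay it flat and right way up on the green mat and let go, so that you can take it up again by its handle fin. Slide it, cup end first, fully home into the analyser's bay, let go, then swing the red-tabbed locking bar across behind it until it stops. Leave the orange carrier and everything else on the bench where they are.

Things in the scene. Friction and masses are not known exactly. Their poses are not given: they have to be found in the camera images.
- blue_center (a point): middle of the blue sample carrier (to be loaded), one plastic piece 160 long (x) x 36 wide (y) x 56 tall (z), ~150 g; this point is 28 above its underside. A bar 160 x 30 x 12 with a cup block on its +x end and a handle fin near its -x end (tail). At the start it lies in one lane of the rack, sloping 35 deg, cup end up
- blue_cup (a point): in the blue carrier's square cup block (40 long x 36 wide, top 34 above the underside, white disc on top): 60 ahead (+x) of the carrier's middle, 24 above its underside, axes as blue_center. Good to grip across the 36 width. In the rack the outer 50 mm of the carrier, this block included, stick out in free air
- blue_handle (a point): in the blue carrier's handle fin (40 long x 12 thick along y, from 12 to 56 above the underside): 55 behind (-x) the carrier's middle, 40 above its underside, axes as blue_center. In the rack the fin is inside a closed sleeve, out of reach
- orange_center (a point): middle of an orange carrier of the same shape in the rack's other lane; leave it there
- rack: white drying rack, origin at its underside; two lanes at its y = +45 and -45, rising 35 deg towards its +x. The tail 50 mm of each carrier is in a sleeve (37 wide inside, roof top 69 above the ramp) open only up the slope: draw the carrier 60 to 70 mm up along its own length before lifting it
- mat: flat green mat 210 (x) x 100 (y) x 3 thick, fixed; origin at the centre of its underside
- bay_home (a point): on the floor of the white analyser's bay, below the carrier's middle when it is fully home; +x is the way it slides in, z up. Floor 12 above the bench, from x = -115. Flared mouth in the front face at x = -15, 40 wide inside, 47 high; stop face at x = +80. A brow 118 to 154 above the floor overhangs to x = -35: near it the hand must lean back, about 30 deg, from vertical
- bar_pivot (a point): vertical hinge axis of the locking bar, on the bay floor at x = -88, y = -60 of bay_home; axes as bay_home
- bar_tab (a point): centre of the red upright tab on the steel locking bar: 82 from the hinge axis, 39 above the bay floor; tab 26 long (x, along the bar) x 8 thick (y) x 46 tall, its top 62 above the bay floor. The bar below is 10 wide x 11 tall and ends 95 from the axis
- bar (a joint): locking bar, rad: 0 = wide open (bar points 240 deg from the bay's +x, counted counterclockwise from above); grows as it closes, clockwise from above; 2.618 = at its stop, straight across behind the carrier's tail (3 mm gap), pointing along the bay's +y. Friction about 1 N at the tab; stays where left
- bottle: clear reagent bottle with white cap, 60 dia x 150 tall; origin at the centre of its underside; a bystander, leave it alone
- jar: amber jar with black lid, 60 dia x 85 tall; origin at the centre of its underside; a bystander, leave it alone
- beaker: glass beaker, 70 dia x 90 tall; origin at the centre of its underside; a bystander, leave it alone
- cap: blue screw-cap ring lying on the bench, 46 dia x 22 tall; origin at the centre of its underside; a bystander, leave it alone
- brush_grip (a point): red-handled brush, 180 long, lying on the bench; point on its handle; a bystander, leave it alone
- dish: shallow white dish, 90 dia x 18 tall; origin at the centre of its underside; a bystander, leave it alone

How it is judged:
On the way, in this order (a step that is already met when the one before it is completed fails the run):
1. the blue carrier lies flat, upright and released on the mat (its middle over the mat) (x of blue_center in the frame of mat between -0.105 and 0.105 m and y of blue_center in the frame of mat between -0.05 and 0.05 m and z of blue_center in the frame of mat between 0.025 and 0.037 m and angle between blue_center's own z axis and vertical below 0.1 rad and contact force between the fingers and blue below 0.2 N), for 0.2 s.
2. the blue carrier is fully home in the bay, cup end first, and released, the locking bar still open (x of blue_center in the frame of bay_home between -0.006 and 0.004 m and y of blue_center in the frame of bay_home between -0.008 and 0.008 m and z of blue_center in the frame of bay_home between 0.023 and 0.033 m and angle between the x axis of blue_center and the x axis of bay_home, either way round below 0.12 rad and angle between blue_center's own z axis and vertical below 0.08 rad and x of blue_cup in the frame of bay_home above 0 m and contact force between the fingers and blue below 0.2 N and value of joint bar below 1.6 rad), for 0.2 s.
3. the locking bar is closed (value of joint bar above 2.5 rad), for 0.1 s.
At the end, for the whole second after the job is handed in: The blue carrier is at rest and released in the bay, cup end in, within 6 mm short of home (4 mm past), 8 mm sideways, 5 mm in height and 0.12 rad in direction, level within 0.08 rad, and the locking bar is at 2.5 rad or more (fully closed is 2.618) (x of blue_center in the frame of bay_home between -0.006 and 0.004 m and y of blue_center in the frame of bay_home between -0.008 and 0.008 m and z of blue_center in the frame of bay_home between 0.023 and 0.033 m and angle between the x axis of blue_center and the x axis of bay_home, either way round below 0.12 rad and angle between blue_center's own z axis and vertical below 0.08 rad and x of blue_cup in the frame of bay_home above 0 m and contact force between the fingers and blue below 0.2 N and value of joint bar above 2.5 rad and linear speed of blue below 0.02 m/s); the robot touches nothing.
It fails at once if the orange carrier is shifted by more than 10 mm (distance of orange_center from where it was at the start of the episode above 0.01 m).
It fails at once if a bystander (bottle, jar, beaker, cap, brush or dish) is shifted by more than 20 mm (distance of any of bottle, jar, beaker, cap, brush_grip, dish from where it was at the start of the episode above 0.02 m).
It also fails if it takes over 69 s, if anything falls off the work surface, if the arm or the gripper's body presses on something with over 40 N, if the wrist force passes 120 N, or if a joint passes its speed limit or range.

### The arm

A 6-joint arm with a two-finger parallel gripper is mounted at the origin on the work surface. World frame = base frame: x ahead of the robot, y to its left, z up, the work surface at z = 0. Lengths are in m, angles in rad, forces in N, time in s.
With the tool pointing down it reaches from about 0.425 to 0.95 m from the base axis. Payload 3.5 kg.
Tool frame: the origin (TCP) lies on the centre line of the jaws, within the pads' length; the fingertips stand tip_extent ahead of it and the grasp point (between the pads) lies 2 mm behind it (tip_extent is the distance from the TCP to the fingertips, in m); z points along the fingers, y is the direction in which the jaws open and shut (so a half turn about z gives the same grasp; the last joint's range is limited). The gripper opens to 85 mm and grips with 20 to 120 N. Pads are 22 mm wide; open, the fingers measure 114 mm over their backs; the gripper's body (76 mm by 85 mm) begins 54 mm behind the grasp point. The pads swing forward as they close: fully open they stand 13 mm farther back than shut.
Start: joints at [-1.48, 0.286, 1.577, -0, 1.279, -0.15], TCP at [0.161, -0.656, 0.213] pointing down, gripper open.
Joint ranges: [-2.77, 2.77], [-0.9, 2.22], [0.21, 2.48], [-1.53, 4.67], [0.24, 2.81], [-2.84, 2.84]. Speed limits (rad/s): [2.79, 2.79, 3.14, 3.14, 3.14, 3.14].

### API

Orientations are given as a unit quaternion [x, y, z, w].
In Python, from plant import * gives the robot as it stands.
- The arm moves only by the shell command python3 -m crank 'ROWS' [FORCE]. ROWS is JSON, a list of rows, each a list of 7 numbers: the gripper's target within -1 to 1 (shut at 1, half-way at 0, fully open at -1), then the shift along the tool's x, y, z in cm, then the turn, a rotation vector about the tool's x, y, z in degrees. In form: [[fingers, tx, ty, tz, wx, wy, wz], ...]. A call has 1 to 5 rows; each row shifts and turns the commanded pose from where the row before left it, along the tool's axes as they then stand; what a row does not reach is not made up. A row lasts 1/10 s, in which the tool goes at most 50 mm and 8.59 degrees, less where a joint would pass 70% of its speed; a pose out of reach is approached as far as the arm can. A call is refused whole if a number of a shift passes 5 or a number of a turn 8.59, either way. A call with a gripper value outside its range is refused whole. The fingers move at their own pace and stop on an object; FORCE is the grip in N (left out, the last holds). Time passes only in rows, so rows that do not move let the fingers close. It gives the time, the measured TCP pose, the force and the opening at its end, in the units of the state.
- get_state(): the state, without advancing time (a new reading comes with each control period).
- read_camera(name): name is "scene" or "top" or "wrist"; returns a dict with "color" (384x512x3 uint8, red, green, blue), "vfov" (degrees; the focal length in pixels is half the picture's height over the tangent of half this angle, whatever the lens; pixels are square), "cx", "cy" (the principal point, pixels), "cam_to_world" (4x4, takes a point from camera to world coordinates). Camera axes: x right, y up, looking along -z (the intrinsics and any distortion apply to the point x, -y, -z); pixel columns grow to the right and rows downward; lengths in m; the calibration is good to about 2 mm. A picture is of the moment at which its call begins. There is no depth.
- sign_off(): hands the job in, once; it reports no verdict.
Trained networks look in the newest picture that a camera, given by its name, has taken for a name from the list of things; names that differ only in an ending like _2 or _b are one class to them, and where a whole thing is asked for, a point or a joint stands for the part that bears it (a point fixed in the world has none). Each returns a list of dicts, best first, with "p" (0 to 1); they miss things now and then, are a little off and sometimes report something else, mostly with a low value. They report only what shows in the picture. A call takes as long as a camera call.
- trace(thing, camera): "pixels" (384x512 bool, what is visible of it) and "location" ([column, row] in pixels, amid what is visible of it).
- place_of(thing, camera): "location" ([column, row] in pixels: a listed point, or the origin of a listed thing).
The state is a dict: "time": time; "qpos": joint angles; "dq": joint speeds; "joint_efforts": joint torques, N m; "eef_pos": TCP position; "tcp_rot": TCP orientation; "contact_force": force on the tool from outside, world axes, zero at the start; "wrist_torque": the same for the moment, N m; "opening": opening from 0.0 (shut) to 1.0 (fully open).
Only numpy, scipy, OpenCV 4.12 (cv2) and the standard library are available. Lean on these libraries where they do the work, as an engineer would, in place of code of your own. Each camera call takes 0.05 s, during which the arm holds its last target.

## Working session

There is one attempt and no reset: what is moved stays moved. The work goes in short steps, Python scripts to look and compute and a shell command to move; the robot and the scene stay as the last step left them, time stands still between calls to the robot, and variables do not carry over. Pictures are saved under pics/ and viewed, and the job is handed in when it is done.

```bash
ls; mkdir -p pics; python3 - <<'E'
from plant import *
import cv2,numpy as np
s=get_state();print({k:np.round(v,3) for k,v in s.items()})
for n in["scene","top","wrist"]:
    c=read_camera(n);cv2.imwrite(f"pics/{n}0.png",c["color"][:,:,::-1]);print(n,c["vfov"],c["cx"],c["cy"],np.round(c["cam_to_world"],3).tolist(),c.keys())
E
```

```text
pics
{'time': np.float64(0.0), 'qpos': array([-1.48 ,  0.287,  1.578,  0.   ,  1.279, -0.15 ]), 'dq': array([ 0.   ,  0.001, -0.   ,  0.001,  0.   , -0.001]), 'joint_efforts': array([-1.0000e-03, -4.0598e+01, -2.9262e+01, -0.0000e+00,  6.0000e-03,
       -0.0000e+00]), 'eef_pos': array([ 0.161, -0.655,  0.212]), 'tcp_rot': array([ 0.993,  0.12 ,  0.   , -0.001]), 'contact_force': array([0.115, 0.492, 0.269]), 'wrist_torque': array([-0.004, -0.056,  0.011]), 'opening': np.float64(1.005)}
scene 44.55619663961022 259.20261072368396 192.96109493118232 [[-0.679, -0.564, 0.469, 1.083], [0.734, -0.529, 0.426, 0.537], [0.008, 0.634, 0.773, 1.02], [0.0, 0.0, 0.0, 1.0]] dict_keys(['color', 'vfov', 'cx', 'cy', 'cam_to_world'])
top 42.63760539478219 254.52351144203826 195.8687864498038 [[0.012, 0.992, -0.126, 0.357], [-1.0, 0.012, -0.002, 0.031], [-0.0, 0.126, 0.992, 1.411], [0.0, 0.0, 0.0, 1.0]] dict_keys(['color', 'vfov', 'cx', 'cy', 'cam_to_world'])
wrist 65.11287378786017 249.54296363411547 188.1363791920942 [[0.239, 0.921, 0.308, 0.24], [-0.971, 0.227, 0.074, -0.635], [-0.002, -0.317, 0.948, 0.373], [0.0, 0.0, 0.0, 1.0]] dict_keys(['color', 'vfov', 'cx', 'cy', 'cam_to_world'])
```

View pics/scene0.png

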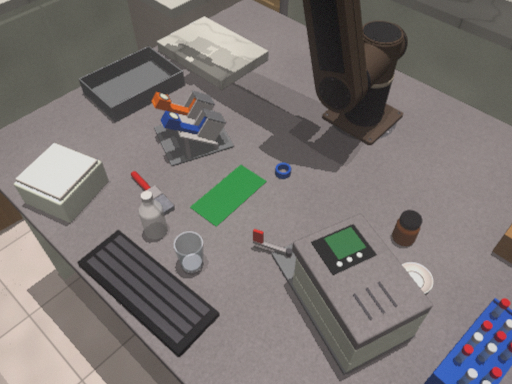

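View pics/top0.png

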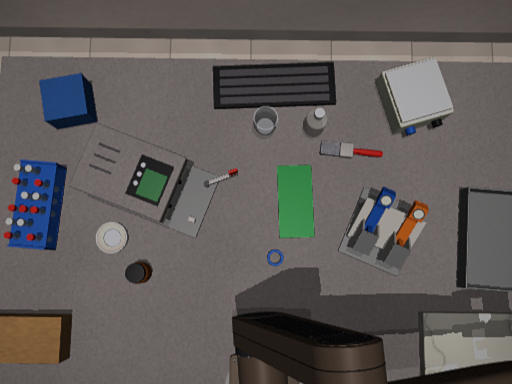

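View pics/wrist0.png

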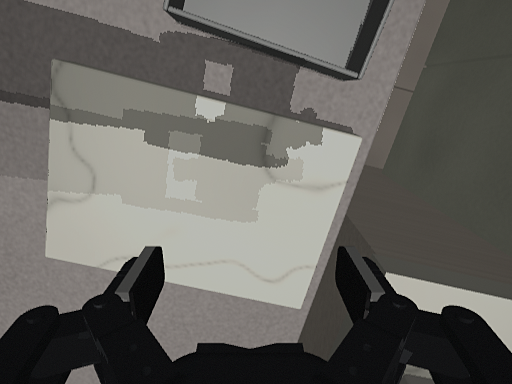

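```bash
cat > h.py <<'E'
from plant import *
import cv2,numpy as np
from scipy.spatial.transform import Rotation as R
def ray(c,px):
    f=c["color"].shape[0]/2/np.tan(np.radians(c["vfov"])/2)
    d=np.array([(px[0]-c["cx"])/f,-(px[1]-c["cy"])/f,-1.]);M=np.array(c["cam_to_world"])
    d=M[:3,:3]@d;return M[:3,3],d/np.linalg.norm(d)
def plane(c,px,z):
    o,d=ray(c,px);return o+d*(z-o[2])/d[2]
def tri(rs):
    A=0;b=0
    for o,d in rs:
        P=np.eye(3)-np.outer(d,d);A=A+P;b=b+P@o
    x=np.linalg.solve(A,b);return x,[np.linalg.norm((np.eye(3)-np.outer(d,d))@(x-o)) for o,d in rs]
def proj(c,X):
    M=np.linalg.inv(np.array(c["cam_to_world"]));p=M[:3,:3]@np.array(X)+M[:3,3]
    f=c["color"].shape[0]/2/np.tan(np.radians(c["vfov"])/2)
    return np.array([c["cx"]+f*p[0]/-p[2],c["cy"]-f*p[1]/-p[2]])
E
python3 - <<'E'
from h import *
C={n:read_camera(n) for n in["scene","top"]}
np.save("pics/C.npy",C,allow_pickle=True)
for t in["blue_center","blue_cup","blue_handle","orange_center","rack","mat","bay_home","bar_pivot","bar_tab","bottle","jar","beaker","cap","brush_grip","dish"]:
    r={}
    for n in C:
        l=place_of(t,n);r[n]=l[:2]
    pr={n:[(np.round(x["location"],1).tolist(),round(x["p"],2)) for x in r[n]] for n in r}
    if r["scene"] and r["top"]:
        x,e=tri([ray(C[n],r[n][0]["location"]) for n in C]);pr["X"]=np.round(x,4).tolist();pr["e"]=np.round(e,4).tolist()
    print(t,pr)
print(get_state()["time"])
E
```

```text
blue_center {'scene': [([190.8, 119.3], 0.61), ([231.8, 197.4], 0.49)], 'top': [([374.1, 217.9], 0.74)], 'X': [0.4686, -0.2842, 0.1191], 'e': [0.003, 0.003]}
blue_cup {'scene': [], 'top': [([385.6, 198.9], 0.67)]}
blue_handle {'scene': [([207.4, 120.9], 0.71)], 'top': [([367.8, 233.9], 0.68), ([208.6, 186.0], 0.55)], 'X': [0.4252, -0.2696, 0.0946], 'e': [0.0006, 0.0006]}
orange_center {'scene': [([177.0, 105.7], 0.85)], 'top': [([405.8, 231.5], 0.89)], 'X': [0.438, -0.3773, 0.0952], 'e': [0.0073, 0.0073]}
rack {'scene': [([185.3, 142.5], 0.91), ([281.5, 176.1], 0.17)], 'top': [([384.2, 220.6], 0.97)], 'X': [0.468, -0.3394, -0.0089], 'e': [0.003, 0.003]}
mat {'scene': [([234.7, 197.6], 0.92)], 'top': [([296.5, 203.0], 0.78)], 'X': [0.5151, -0.0834, -0.0212], 'e': [0.0073, 0.0073]}
bay_home {'scene': [], 'top': [([174.0, 189.7], 0.78)]}
bar_pivot {'scene': [([287.2, 251.4], 0.91)], 'top': [([205.4, 183.9], 0.91)], 'X': [0.5682, 0.1707, 0.0269], 'e': [0.0041, 0.0041]}
bar_tab {'scene': [([258.5, 236.5], 0.6)], 'top': [([231.4, 169.2], 0.71), ([205.4, 184.6], 0.4)], 'X': [0.603, 0.0994, 
[... 207 characters left out ...]
': [([140.4, 271.0], 0.64)], 'X': [0.3178, 0.3553, -0.0003], 'e': [0.0001, 0.0001]}
beaker {'scene': [([171.1, 120.8], 0.71), ([192.1, 264.9], 0.59)], 'top': [([265.2, 128.0], 0.6), ([372.0, 218.0], 0.36)], 'X': [0.6641, -0.0179, 0.3985], 'e': [0.0442, 0.0442]}
cap {'scene': [([282.8, 173.6], 0.74)], 'top': [([272.3, 256.6], 0.61), ([374.3, 216.9], 0.57)], 'X': [0.3645, -0.0209, 0.004], 'e': [0.0028, 0.0028]}
brush_grip {'scene': [([145.0, 182.6], 0.63)], 'top': [([364.3, 150.7], 0.84)], 'X': [0.6676, -0.2796, 0.017], 'e': [0.003, 0.003]}
dish {'scene': [([413.4, 279.2], 0.62), ([400.8, 237.1], 0.36)], 'top': [([115.6, 233.0], 0.65)], 'X': [0.4209, 0.432, 0.0164], 'e': [0.0065, 0.0065]}
1.75
```

```bash
python3 - <<'E'
from h import *
C=np.load("pics/C.npy",allow_pickle=True).item()
a=C["top"]["color"][165:290,310:470];b=C["top"]["color"][110:260,60:260]
cv2.imwrite("pics/a.png",cv2.resize(a,None,fx=5,fy=4.8 and 5,interpolation=2)[:,:,::-1][:600])
cv2.imwrite("pics/b.png",cv2.resize(b,None,fx=4,fy=4,interpolation=2)[:,:,::-1])
s=C["scene"]["color"][80:170,130:250];cv2.imwrite("pics/s.png",cv2.resize(s,None,fx=6,fy=6,interpolation=2)[:,:,::-1])
E
```

```text
(no output)
```

View pics/a.png

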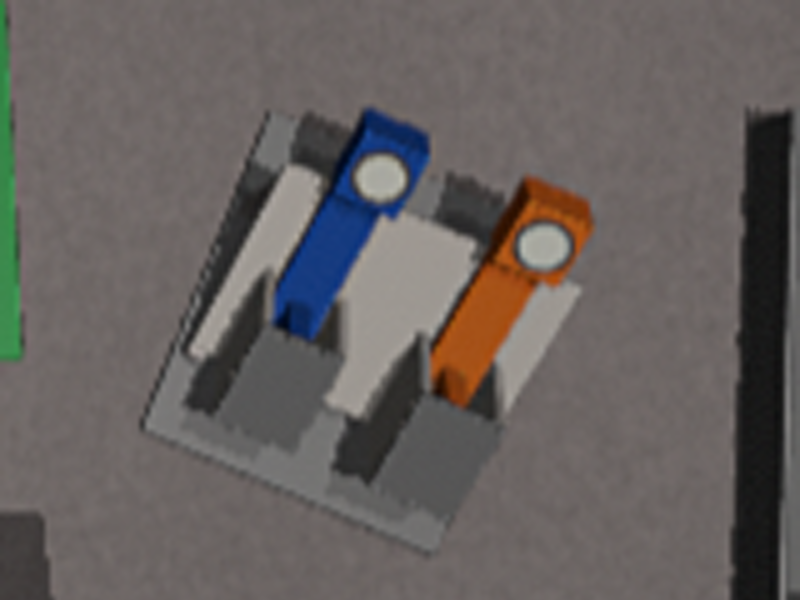

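View pics/b.png

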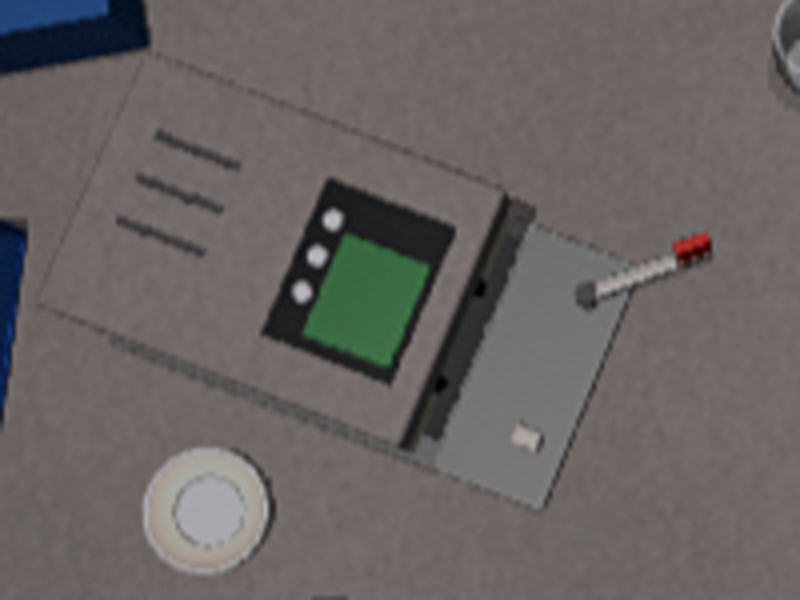

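View pics/s.png

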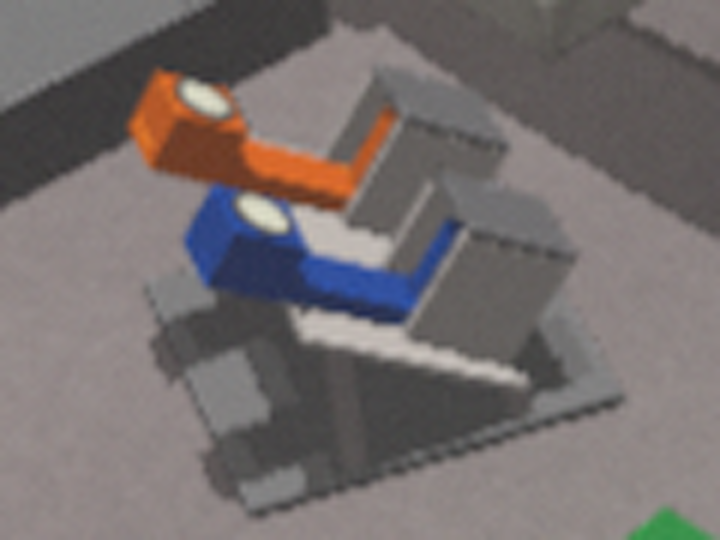

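```bash
python3 - <<'E'
from h import *
C=np.load("pics/C.npy",allow_pickle=True).item();T=C["top"]
pa=lambda u,v:(310+u/5-.4,165+v/5-.4)
pb=lambda u,v:(60+u/4-.4,110+v/4-.4)
# blue cup disc (top z: needs height) ; rack base corners z~0.01
for n,p,z in[("bl",(143,430),.008),("br",(432,553),.008),("tl",(268,112),.008)]:
    print(n,np.round(plane(T,pa(*p),z),4))
for n,p,z in[("pivot",(587,293),.03),("stop",(527,437),.03),("plR",(637,262),.012),("plB",(542,508),.012),("plT",(530,222),.012),("plL",(437,465),.012)]:
    print(n,np.round(plane(T,pb(*p),z),4))
# mat mask
hsv=cv2.cvtColor(T["color"],cv2.COLOR_RGB2HSV);m=cv2.inRange(hsv,(50,120,60),(75,255,255));n,l,st,ce=cv2.connectedComponentsWithStats(m)
i=[k for k in range(1,n) if st[k][4]>300 and st[k][0]>250][0]
r=cv2.minAreaRect(np.argwhere(l==i)[:,::-1].astype(np.float32));b=cv2.boxPoints(r);P=[plane(T,q,.003) for q in b];print(np.round(P,4).tolist(),[np.linalg.norm(P[j]-P[j-1]) for j in range(4)],np.mean(P,0))
S=C["scene"];hsv=cv2.cvtColor(S["color"],cv2.COLOR_RGB2HSV);m=cv2.inRange(hsv,(50,120,60),(75,255,255));n,l,st,ce=cv2.connectedComponentsWithStats(m)
for k in range(1,n):
  if st[k][4]>300:
    h=cv2.approxPolyDP(cv2.convexHull(np.argwhere(l==k)[:,::-1].astype(np.float32).reshape(-1,1,2)),5,True)[:,0];print([np.round(plane(S,q,.003),4).tolist() for q in h])
E
```

```text
bl [ 0.3819 -0.2052  0.008 ]
br [ 0.3149 -0.3673  0.008 ]
tl [ 0.5649 -0.279   0.008 ]
pivot [0.5684 0.1711 0.03  ]
stop [0.4654 0.2109 0.03  ]
plR [0.5941 0.1374 0.012 ]
plB [0.4165 0.2011 0.012 ]
plT [0.6225 0.2154 0.012 ]
plL [0.4462 0.2767 0.012 ]
[[0.6244, -0.029, 0.003], [0.6296, -0.129, 0.003], [0.4227, -0.1366, 0.003], [0.4176, -0.0384, 0.003]] [np.float64(0.2069953277155408), np.float64(0.10013361327955937), np.float64(0.20708416984024514), np.float64(0.09830624581302985)] [ 0.523572   -0.08326719  0.003     ]
[[0.4217, -0.0424, 0.003], [0.6249, -0.0334, 0.003], [0.6297, -0.1269, 0.003], [0.4309, -0.1375, 0.003]]
```

```bash
python3 - <<'E'
from h import *
C=np.load("pics/C.npy",allow_pickle=True).item();T=C["top"];S=C["scene"]
pa=lambda u,v:(310+u/5-.4,165+v/5-.4)
ps=lambda u,v:(130+u/6-.4,80+v/6-.4)
x,e=tri([ray(T,pa(382,177)),ray(S,ps(263,215))]);print(x,e)
xo,e=tri([ray(T,pa(544,246)),ray(S,ps(205,99))]);print(xo,e, np.degrees(np.arctan2(*(x-xo)[1::-1])),np.linalg.norm(x-xo))
y=np.radians(-22.2);t=np.radians(35)
cx=np.array([np.cos(t)*np.cos(y),np.cos(t)*np.sin(y),np.sin(t)]);cy=np.array([-np.sin(y),np.cos(y),0]);cz=np.cross(cx,cy)
ctr=x-.06*cx-.006*cz;print("ctr",ctr,"cup",ctr+.06*cx-.004*cz)
s=get_state();R0=R.from_quat(s["tcp_rot"])
Rt=R.from_matrix(np.c_[cx,-cy,-cz]);print((R0.inv()*Rt).as_rotvec(degrees=True),s["eef_pos"],R0.as_matrix())
E
```

```text
[ 0.51149779 -0.30711239  0.14771471] [np.float64(0.0008083658032720043), np.float64(0.0008083658032720255)]
[ 0.47669434 -0.38956563  0.14908118] [np.float64(0.0010615746203375108), np.float64(0.001061574620337344)] 67.11543130056631 0.08950801128058251
ctr [ 0.4691784  -0.28984217  0.10838521] cup [ 0.51680836 -0.30927959  0.13952319]
[-10.98863098  33.82748191  34.85368857] [ 0.16098679 -0.65550877  0.21333384] [[ 9.71157375e-01  2.38439413e-01 -8.51640218e-06]
 [ 2.38439413e-01 -9.71157375e-01 -1.06092998e-05]
 [-1.08004420e-05  8.27265379e-06 -1.00000000e+00]]
```

```bash
cat >> h.py <<'E'
def rows(Rt,pt,N,g,p0=None,R0=None,dec=2):
    s=get_state()
    R0=R.from_quat(s["tcp_rot"]) if R0 is None else R0
    p0=np.array(s["eef_pos"]) if p0 is None else p0
    w=(R0.inv()*Rt).as_rotvec(); p=np.array(p0);Rc=R0;out=[]
    for i in range(N):
        q=p0+(pt-p0)*(i+1)/N
        d=np.round(Rc.inv().apply(q-p)*100,dec);dw=np.round(np.degrees(w/N),dec)
        out.append([g]+d.tolist()+dw.tolist())
        p=p+Rc.apply(d/100);Rc=Rc*R.from_rotvec(dw,degrees=True)
    for i in range(0,N,5): print(str(out[i:i+5]).replace(" ",""))
    print("end",np.round(p,4))
    return p,Rc
def frame(yaw,tilt):
    y=np.radians(yaw);t=np.radians(tilt)
    cx=np.array([np.cos(t)*np.cos(y),np.cos(t)*np.sin(y),np.sin(t)]);cy=np.array([-np.sin(y),np.cos(y),0]);return cx,cy,np.cross(cx,cy)
E
python3 - <<'E'
from h import *
s=get_state();p0=np.array(s["eef_pos"])
cx,cy,cz=frame(-22.7,35)
cup=np.array([.5168,-.3093,.1395])
Rt=R.from_matrix(np.c_[cx,-cy,-cz])
rows(Rt,cup+.12*cz,14,-1,p0=p0+[0,0,.1])
E
```

```text
[[-1,2.66,-2.09,0.54,-0.8,2.41,2.52],[-1,2.55,-2.21,0.62,-0.8,2.41,2.52],[-1,2.41,-2.33,0.69,-0.8,2.41,2.52],[-1,2.28,-2.44,0.76,-0.8,2.41,2.52],[-1,2.14,-2.55,0.81,-0.8,2.41,2.52]]
[[-1,1.99,-2.65,0.87,-0.8,2.41,2.52],[-1,1.83,-2.75,0.91,-0.8,2.41,2.52],[-1,1.67,-2.84,0.94,-0.8,2.41,2.52],[-1,1.5,-2.93,0.97,-0.8,2.41,2.52],[-1,1.34,-2.99,0.99,-0.8,2.41,2.52]]
[[-1,1.15,-3.07,1.0,-0.8,2.41,2.52],[-1,0.98,-3.13,0.99,-0.8,2.41,2.52],[-1,0.8,-3.18,1.0,-0.8,2.41,2.52],[-1,0.61,-3.23,0.97,-0.8,2.41,2.52]]
end [ 0.4533 -0.2827  0.2378]
```

```bash
python3 -m crank '[[-1,0,0,-5,0,0,0],[-1,0,0,-5,0,0,0]]'
```

```text
time: 1.95
eef_pos: [0.1609, -0.6542, 0.3114]
tcp_rot: [0.993, 0.12, 0.0, -0.003]
contact_force: [-0.2, -0.5, 0.7]
opening: 1.004
```

```bash
python3 -m crank '[[-1,2.66,-2.09,0.54,-0.8,2.41,2.52],[-1,2.55,-2.21,0.62,-0.8,2.41,2.52],[-1,2.41,-2.33,0.69,-0.8,2.41,2.52],[-1,2.28,-2.44,0.76,-0.8,2.41,2.52],[-1,2.14,-2.55,0.81,-0.8,2.41,2.52]]' && python3 -m crank '[[-1,1.99,-2.65,0.87,-0.8,2.41,2.52],[-1,1.83,-2.75,0.91,-0.8,2.41,2.52],[-1,1.67,-2.84,0.94,-0.8,2.41,2.52],[-1,1.5,-2.93,0.97,-0.8,2.41,2.52],[-1,1.34,-2.99,0.99,-0.8,2.41,2.52]]' && python3 -m crank '[[-1,1.15,-3.07,1.0,-0.8,2.41,2.52],[-1,0.98,-3.13,0.99,-0.8,2.41,2.52],[-1,0.8,-3.18,1.0,-0.8,2.41,2.52],[-1,0.61,-3.23,0.97,-0.8,2.41,2.52],[-1,0,0,0,0,0,0]]'
python3 - <<'E'
from h import *
c=read_camera("wrist");cv2.imwrite("pics/w1.png",c["color"][:,:,::-1])
s=get_state();print(s["eef_pos"],s["qpos"],R.from_quat(s["tcp_rot"]).as_matrix().round(3).tolist())
np.save("pics/w1.npy",c,allow_pickle=True)
for t in["blue_cup","blue_center","blue_handle"]:print(t,[(l["location"],l["p"]) for l in place_of(t,"wrist")[:2]])
E
```

```text
time: 2.45
eef_pos: [0.266, -0.5213, 0.2863]
tcp_rot: [0.994, 0.009, 0.109, 0.022]
contact_force: [0.2, -0.2, -0.2]
opening: 1.002
time: 2.95
eef_pos: [0.3704, -0.3883, 0.2595]
tcp_rot: [0.97, -0.102, 0.215, 0.044]
contact_force: [0.3, -0.0, 0.3]
opening: 0.996
time: 3.45
eef_pos: [0.4537, -0.2783, 0.2356]
tcp_rot: [0.936, -0.185, 0.294, 0.058]
contact_force: [-0.4, -0.3, -1.7]
opening: 0.997
[ 0.4535541  -0.28036516  0.23694284] [-0.88404321 -0.39329386  2.27230677  0.40531308  0.75303937  0.85208995] [[0.758, -0.382, 0.528], [-0.312, -0.924, -0.219], [0.572, 0.001, -0.82]]
blue_cup [([250.7, 174.7], 0.78)]
blue_center [([254.1, 230.5], 0.95)]
blue_handle [([252.9, 279.0], 0.78)]
```

View pics/w1.png

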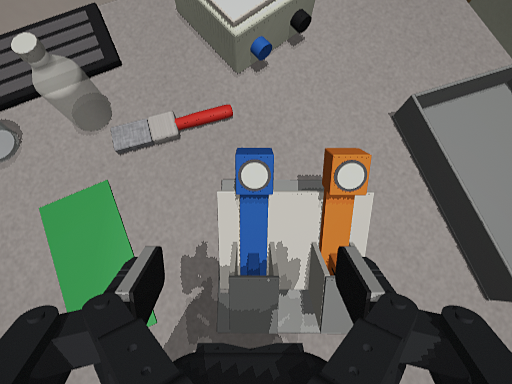

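```bash
python3 - <<'E'
import plant;print([n for n in dir(plant) if not n.startswith('__')])
from h import *
print(getattr(plant,'tip_extent',None))
C=np.load("pics/C.npy",allow_pickle=True).item();T=C["top"];S=C["scene"];W=np.load("pics/w1.npy",allow_pickle=True).item()
pa=lambda u,v:(310+u/5-.4,165+v/5-.4)
ps=lambda u,v:(130+u/6-.4,80+v/6-.4)
def disc(c,u,v):
    im=c["color"][v-22:v+23,u-22:u+23].astype(int);m=(im.min(2)>150).astype(np.uint8)
    n,l,st,ce=cv2.connectedComponentsWithStats(m);k=l[22,22];return ce[k]+[u-22,v-22],st[k]
db,sb=disc(W,255,175);do,so=disc(W,350,176);print(db,sb,do,so)
x,e=tri([ray(T,pa(382,177)),ray(S,ps(263,215)),ray(W,db)]);print(x,e)
xo,e=tri([ray(T,pa(544,246)),ray(S,ps(205,99)),ray(W,do)]);print(xo,e)
x2,e2=tri([ray(T,pa(382,177)),ray(W,db)]);print(x2)
s=get_state();R0=R.from_quat(s["tcp_rot"]);p=s["eef_pos"];print("disc in tool",R0.inv().apply(x-p),R0.inv().apply(x2-p))
# wrist ray at depth of 36mm-known disc dist
u=R.from_quat(s["tcp_rot"]).inv()
o,d=ray(W,db);print("tool lateral x,y at tool z for depths",[ (u.apply(o+d*k-p)).round(4).tolist() for k in(.26,.27,.28)])
E
```

```text
['Unreachable', 'get_state', 'place_of', 'read_camera', 'sign_off', 'tip_extent', 'trace']
0.017
[254.03460838 175.13843352] [  8  10  27  26 549] [350.52022059 175.56066176] [ 10   9  26  26 544]
[ 0.51214524 -0.30652131  0.1488608 ] [np.float64(0.0013583043112905214), np.float64(0.0005515616808360839), np.float64(0.0008781568150634714)]
[ 0.47737875 -0.38893643  0.1500398 ] [np.float64(0.0015584340321926479), np.float64(0.0007820193069946761), np.float64(0.0009140766253438618)]
[ 0.51034635 -0.30487696  0.15615645]
disc in tool [ 0.00014    -0.0018827   0.10985104] [ 0.00244965 -0.00268731  0.10255827]
tool lateral x,y at tool z for depths [[0.0065, -0.0024, 0.0907], [0.0038, -0.0023, 0.1003], [0.001, -0.0022, 0.1099]]
```

```bash
python3 -m crank '[[-1,0.1,-0.2,3,0,0,0],[-1,0,0,3,0,0,0],[-1,0,0,2.5,0,0,0],[-1,0,0,0,0,0,0]]'
python3 - <<'E'
from h import *
c=read_camera("wrist");cv2.imwrite("pics/w2.png",c["color"][:,:,::-1])
s=get_state();print(s["eef_pos"],s["contact_force"])
R0=R.from_quat(s["tcp_rot"]);print(R0.inv().apply(np.array([.51215,-.30652,.14886])-s["eef_pos"]))
E
```

```text
time: 4.05
eef_pos: [0.4987, -0.3006, 0.1653]
tcp_rot: [0.936, -0.188, 0.292, 0.058]
contact_force: [0.1, -0.7, 0.8]
opening: 1.0
[ 0.49900298 -0.30088541  0.16721532] [-0.65906914 -0.85108362  0.92808592]
[0.00127766 0.00011198 0.023235  ]
```

View pics/w2.png

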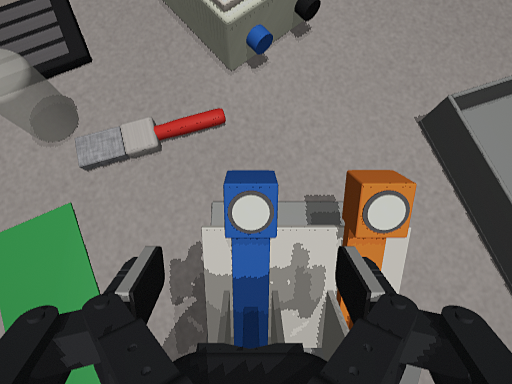

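```bash
python3 -m crank '[[-0.3,0.1,0,0,0,0,0],[-0.3,0,0,1,0,0,0],[-0.3,0,0,1.2,0,0,0],[-0.3,0,0,1,0,0,0],[-0.3,0,0,0,0,0,0]]'
python3 - <<'E'
from h import *
c=read_camera("wrist");cv2.imwrite("pics/w3.png",c["color"][:,:,::-1])
s=get_state();print(s["eef_pos"],s["contact_force"],s["opening"])
R0=R.from_quat(s["tcp_rot"]);print(R0.inv().apply(np.array([.51215,-.30652,.14886])-s["eef_pos"]))
E
```

```text
time: 4.6
eef_pos: [0.5173, -0.3073, 0.1422]
tcp_rot: [0.935, -0.187, 0.294, 0.059]
contact_force: [1.0, 0.5, -0.7]
opening: 0.649
[ 0.5173283  -0.30734324  0.14268141] [0.19197982 0.60485687 0.21675759] 0.6464655029715223
[-0.00064132  0.00124221 -0.00798204]
```

View pics/w3.png

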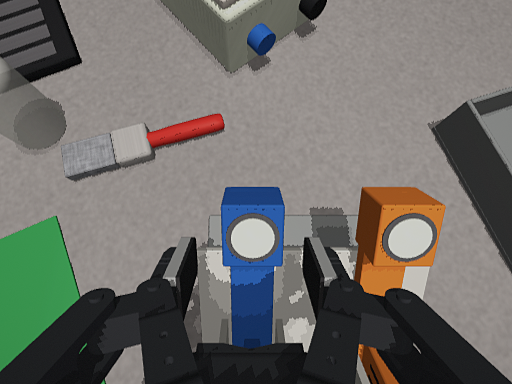

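```bash
python3 - <<'E'
from h import *
c=read_camera("wrist");s=get_state();R0=R.from_quat(s["tcp_rot"]);p=s["eef_pos"]
for v in[(0,0,0),(0,0,.017),(0,0,-.008),(0,.0275,0),(0,-.0275,0),(0,.0275,.017),(.011,.0275,.017),(-.011,.0275,.017)]:print(v,proj(c,p+R0.apply(v)).round(1))
C=np.load("pics/C.npy",allow_pickle=True).item();W=np.load("pics/w1.npy",allow_pickle=True).item()
d,o=None,None
im=c["color"][238-40:238+41,253-40:253+41].astype(int);m=(im.min(2)>150).astype(np.uint8)
n,l,st,ce=cv2.connectedComponentsWithStats(m);k=l[40,40];q=ce[k]+[213,198];print(q,st[k])
o,dd=ray(c,q)
print([R0.inv().apply(o+dd*t-p).round(4).tolist() for t in(.16,.165,.17,.18)])
print(R0.inv().apply(o-p))
x,e=tri([ray(W,(254.0,175.1)),(o,dd)]);print("disc from 2 wrist",x,e,R0.inv().apply(x-p))
E
```

```text
(0, 0, 0) [250.6 232.5]
(0, 0, 0.017) [250.5 220.4]
(0, 0, -0.008) [250.6 238.9]
(0, 0.0275, 0) [297.1 232.5]
(0, -0.0275, 0) [204.1 232.4]
(0, 0.0275, 0.017) [293.1 220.4]
(0.011, 0.0275, 0.017) [293.9 204.6]
(-0.011, 0.0275, 0.017) [292.4 235.7]
[252.26923077 238.08431953] [  18   21   44   39 1352]
[[0.0064, 0.0008, -0.0191], [0.0041, 0.0009, -0.0147], [0.0017, 0.0009, -0.0103], [-0.003, 0.001, -0.0014]]
[ 0.08148515 -0.00056279 -0.16037796]
disc from 2 wrist [ 0.51354167 -0.30678513  0.14741519] [np.float64(4.260461327889006e-05), np.float64(4.260461327891588e-05)] [-0.00069984  0.00090153 -0.00567984]
```

```bash
python3 -m crank '[[-0.3,0,0.1,0.3,0,0,0],[0.3,0,0,0,0,0,0],[0.6,0,0,0,0,0,0],[0.8,0,0,0,0,0,0],[0.8,0,0,0,0,0,0]]' 80
python3 - <<'E'
from h import *
c=read_camera("wrist");cv2.imwrite("pics/w4.png",c["color"][:,:,::-1])
s=get_state();print(s["eef_pos"],s["contact_force"],s["opening"]*85)
E
```

```text
time: 5.2
eef_pos: [0.5186, -0.309, 0.1408]
tcp_rot: [0.935, -0.187, 0.295, 0.06]
contact_force: [1.0, -0.7, 0.4]
opening: 0.101
[ 0.51858357 -0.30900588  0.14075484] [-1.10162749 -0.14590925  0.32095233] 8.556199611898274
```

View pics/w4.png

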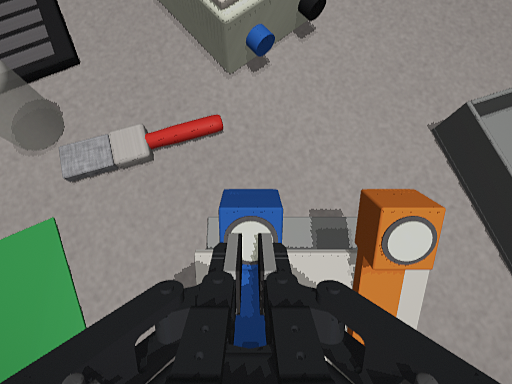

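```bash
python3 - <<'E'
from h import *
s=read_camera("scene");t=read_camera("top")
np.save("pics/C2.npy",{"scene":s,"top":t},allow_pickle=True)
st=get_state();R0=R.from_quat(st["tcp_rot"]);p=st["eef_pos"]
for c in(s,t):print([proj(c,p+R0.apply(v)).round(1).tolist() for v in[(0,0,-.03),(0,0,0),(0,0,.017)]])
cv2.imwrite("pics/s2.png",np.vstack([cv2.resize(s["color"][70:170,120:253],None,fx=3,fy=3,interpolation=2),cv2.resize(t["color"][165:265,330:463],None,fx=3,fy=3,interpolation=2)])[:,:,::-1])
E
```

```text
[[176.4, 109.9], [171.7, 118.3], [169.0, 123.1]]
[[386.3, 202.4], [386.2, 197.4], [386.2, 194.7]]
```

View pics/s2.png

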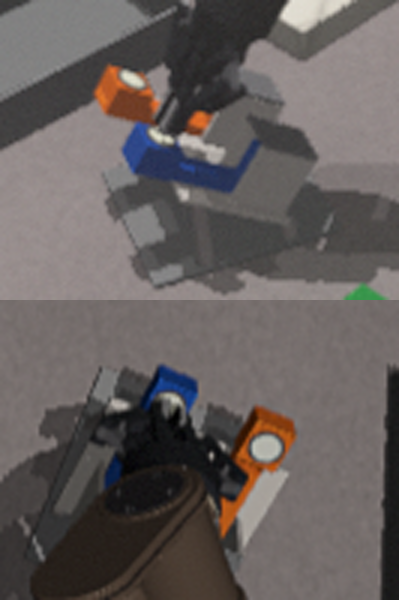

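```bash
python3 - <<'E'
from h import *
w=read_camera("wrist")
C=np.load("pics/C2.npy",allow_pickle=True).item();S=C["scene"];T=C["top"]
st=get_state();R0=R.from_quat(st["tcp_rot"]);p=st["eef_pos"]
x,e=tri([ray(S,(173.3,111.7)),ray(w,(251,236))]);print(x,e,R0.inv().apply(x-p))
cv2.imwrite("pics/w5.png",cv2.resize(w["color"][170:360,170:340],None,fx=3,fy=3,interpolation=2)[:,:,::-1])
cv2.imwrite("pics/s5.png",cv2.resize(S["color"][85:145,140:220],None,fx=9,fy=9,interpolation=2)[:,:,::-1])
print(st["qpos"],st["eef_pos"])
E
```

```text
[ 0.5129589  -0.30636396  0.16285658] [np.float64(0.0014570032042204371), np.float64(0.001457003204220279)] [ 0.00764015 -0.0002664  -0.02172234]
[-0.80949758 -0.07343269  2.20600142  0.5063239   0.49271274  0.77001942] [ 0.51855576 -0.30902646  0.14067801]
```

View pics/w5.png

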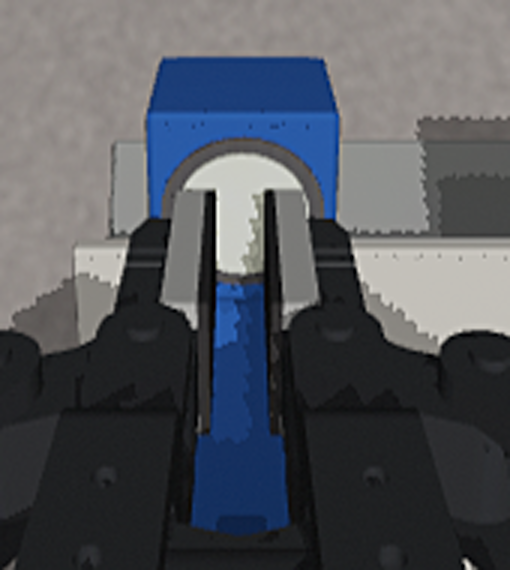

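View pics/s5.png

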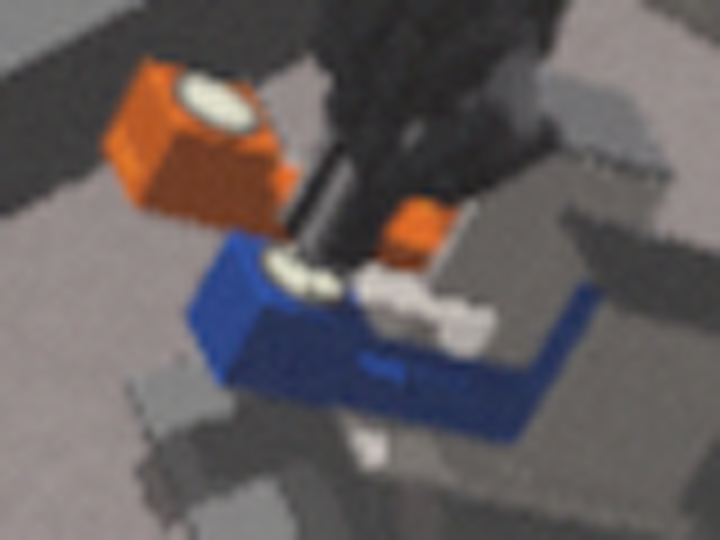

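```bash
python3 -m crank '[[-0.3,0,0,-1,0,0,0],[-0.3,0.2,0,-1,0,0,0],[-0.3,0,0,0,0,0,0],[-0.3,0,0,0,0,0,0]]' 80
python3 -m crank '[[-0.3,0,0,2,0,0,0],[-0.3,0,0,2,0,0,0],[-0.3,0,0,1,0,0,0],[-0.3,0,0,0,0,0,0]]' 80
python3 - <<'E'
from h import *
w=read_camera("wrist")
cv2.imwrite("pics/w6.png",w["color"][:,:,::-1])
st=get_state();print(st["contact_force"],st["eef_pos"],st["opening"])
E
```

```text
time: 5.8
eef_pos: [0.5097, -0.3055, 0.1593]
tcp_rot: [0.935, -0.187, 0.295, 0.06]
contact_force: [-0.5, -0.1, -0.3]
opening: 0.65
time: 6.2
eef_pos: [0.5356, -0.3157, 0.1153]
tcp_rot: [0.936, -0.187, 0.293, 0.059]
contact_force: [-0.4, 0.4, -0.3]
opening: 0.652
[-0.53484029 -0.46785386  0.15466724] [ 0.53573482 -0.31592742  0.11631427] 0.6497502868012496
```

View pics/w6.png

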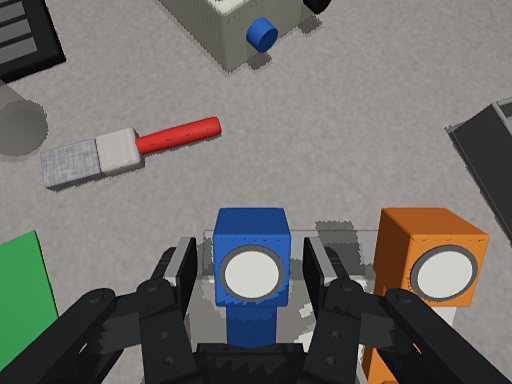

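```bash
python3 -m crank '[[-0.3,0,0,1,0,0,0],[-0.3,0,0,0.7,0,0,0],[0.2,0,0,0,0,0,0],[0.6,0,0,0,0,0,0],[0.6,0,0,0,0,0,0]]' 80
python3 - <<'E'
from h import *
w=read_camera("wrist")
cv2.imwrite("pics/w7.png",w["color"][:,:,::-1])
st=get_state();print(st["contact_force"],st["eef_pos"],st["opening"]*85)
E
```

```text
time: 6.75
eef_pos: [0.5448, -0.3199, 0.1031]
tcp_rot: [0.935, -0.187, 0.294, 0.06]
contact_force: [0.6, 1.0, -1.1]
opening: 0.407
[ 0.2051362  -0.11578343 -1.12228632] [ 0.54475622 -0.31991304  0.10317458] 34.92368495606521
```

View pics/w7.png

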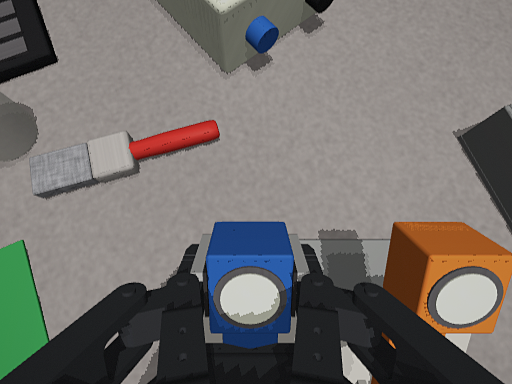

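```bash
python3 -m crank '[[0.6,0.8,0,0,0,0,0],[0.6,1.2,0,0,0,0,0]]' 80; python3 -m crank '[[0.6,1.6,0,0,0,0,0],[0.6,1.6,0,0,0,0,0],[0.6,1.6,0,0,0,0,0],[0.6,0.2,0,0,0,0,0]]' 80
python3 - <<'E'
from h import *
w=read_camera("wrist");S=read_camera("scene")
cv2.imwrite("pics/w8.png",np.hstack([w["color"][::1,::1][100:],cv2.resize(S["color"][60:160,120:220],(284,284))])[:,:,::-1])
st=get_state();print(st["contact_force"],st["eef_pos"],st["opening"]*85)
E
```

```text
time: 7.0
eef_pos: [0.559, -0.3252, 0.1133]
tcp_rot: [0.936, -0.187, 0.293, 0.059]
contact_force: [-1.7, -0.0, -1.2]
opening: 0.41
time: 7.4
eef_pos: [0.5997, -0.3434, 0.146]
tcp_rot: [0.935, -0.187, 0.296, 0.061]
contact_force: [0.4, 0.1, -0.3]
opening: 0.408
[-0.16166548 -0.04996956 -0.71034668] [ 0.59809437 -0.34211275  0.14366889] 35.241078390687406
```

View pics/w8.png

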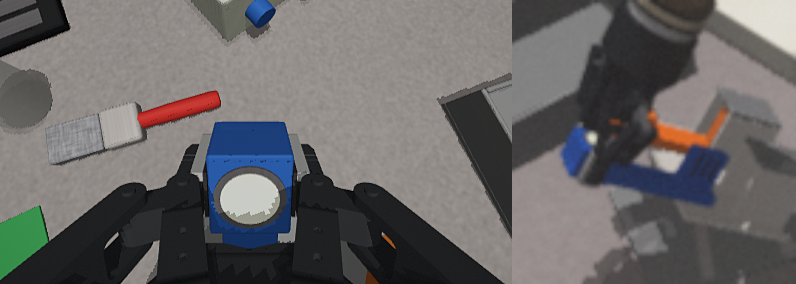

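```bash
python3 -m crank '[[0.6,1.7,0,-2.5,0,0,0],[0.6,2,0,-3,0,0,0],[0.6,2,0,-3,0,0,0],[0.6,0,0,0,0,0,0]]' 80
python3 - <<'E'
from h import *
w=read_camera("wrist");S=read_camera("scene")
cv2.imwrite("pics/w9.png",np.hstack([w["color"][100:],cv2.resize(S["color"][30:170,100:240],(284,284))])[:,:,::-1])
st=get_state();print(st["contact_force"],st["eef_pos"],st["opening"]*85)
p0=st["eef_pos"];R0=R.from_quat(st["tcp_rot"])
bx,by,bz=frame(70,0)
Rt=R.from_matrix(np.c_[bx,-by,-bz])
m=np.array([.5236,-.0833,.003]);cup=m+.063*bx
print((R0.inv()*Rt).as_rotvec(degrees=True),cup)
rows(Rt,np.array([cup[0],cup[1],.12]),14,0.6)
E
```

```text
time: 7.9
eef_pos: [0.5979, -0.343, 0.2533]
tcp_rot: [0.934, -0.187, 0.299, 0.063]
contact_force: [1.5, -0.4, -0.7]
opening: 0.413
[ 0.65319423  0.21776318 -2.32590958] [ 0.59569643 -0.34099394  0.24595144] 35.348208307850044
[ 28.2777639  -26.8553416  -89.45762446] [ 0.54514727 -0.02409936  0.003     ]
[[0.6,-1.5,-1.95,0.04,2.02,-1.92,-6.39],[0.6,-1.27,-2.1,0.16,2.02,-1.92,-6.39],[0.6,-1.02,-2.23,0.28,2.02,-1.92,-6.39],[0.6,-0.76,-2.31,0.39,2.02,-1.92,-6.39],[0.6,-0.49,-2.36,0.49,2.02,-1.92,-6.39]]
[[0.6,-0.2,-2.39,0.58,2.02,-1.92,-6.39],[0.6,0.09,-2.36,0.67,2.02,-1.92,-6.39],[0.6,0.37,-2.32,0.75,2.02,-1.92,-6.39],[0.6,0.65,-2.23,0.81,2.02,-1.92,-6.39],[0.6,0.93,-2.12,0.85,2.02,-1.92,-6.39]]
[[0.6,1.18,-1.96,0.9,2.02,-1.92,-6.39],[0.6,1.42,-1.79,0.92,2.02,-1.92,-6.39],[0.6,1.64,-1.59,0.93,2.02,-1.92,-6.39],[0.6,1.83,-1.36,0.92,2.02,-1.92,-6.39]]
end [ 0.5451 -0.0241  0.12  ]
```

View pics/w9.png

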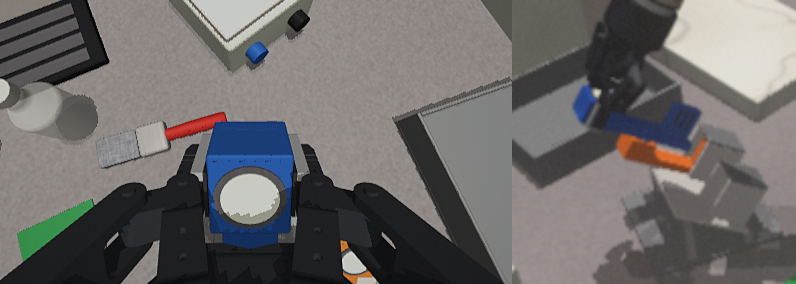

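```bash
python3 - <<'E'
from h import *
bx,by,bz=frame(70,0)
Rt=R.from_matrix(np.c_[bx,-by,-bz])
rows(Rt,np.array([.5451,-.0241,.21]),14,0.6)
E
```

```text
[[0.6,-1.13,-1.95,-0.48,2.02,-1.92,-6.39],[0.6,-0.93,-2.08,-0.38,2.02,-1.92,-6.39],[0.6,-0.69,-2.18,-0.28,2.02,-1.92,-6.39],[0.6,-0.46,-2.26,-0.17,2.02,-1.92,-6.39],[0.6,-0.2,-2.29,-0.09,2.02,-1.92,-6.39]]
[[0.6,0.05,-2.31,-0.0,2.02,-1.92,-6.39],[0.6,0.3,-2.28,0.07,2.02,-1.92,-6.39],[0.6,0.57,-2.24,0.14,2.02,-1.92,-6.39],[0.6,0.81,-2.15,0.19,2.02,-1.92,-6.39],[0.6,1.05,-2.03,0.23,2.02,-1.92,-6.39]]
[[0.6,1.29,-1.9,0.27,2.02,-1.92,-6.39],[0.6,1.49,-1.74,0.28,2.02,-1.92,-6.39],[0.6,1.69,-1.54,0.28,2.02,-1.92,-6.39],[0.6,1.86,-1.34,0.28,2.02,-1.92,-6.39]]
end [ 0.5451 -0.0241  0.21  ]
```

```bash
python3 -m crank '[[0.6,-1.13,-1.95,-0.48,2.02,-1.92,-6.39],[0.6,-0.93,-2.08,-0.38,2.02,-1.92,-6.39],[0.6,-0.69,-2.18,-0.28,2.02,-1.92,-6.39],[0.6,-0.46,-2.26,-0.17,2.02,-1.92,-6.39],[0.6,-0.2,-2.29,-0.09,2.02,-1.92,-6.39]]' && python3 -m crank '[[0.6,0.05,-2.31,0,2.02,-1.92,-6.39],[0.6,0.3,-2.28,0.07,2.02,-1.92,-6.39],[0.6,0.57,-2.24,0.14,2.02,-1.92,-6.39],[0.6,0.81,-2.15,0.19,2.02,-1.92,-6.39],[0.6,1.05,-2.03,0.23,2.02,-1.92,-6.39]]' && python3 -m crank '[[0.6,1.29,-1.9,0.27,2.02,-1.92,-6.39],[0.6,1.49,-1.74,0.28,2.02,-1.92,-6.39],[0.6,1.69,-1.54,0.28,2.02,-1.92,-6.39],[0.6,1.86,-1.34,0.28,2.02,-1.92,-6.39],[0.6,0,0,0,0,0,0]]'
python3 - <<'E'
from h import *
w=read_camera("wrist");S=read_camera("scene");T=read_camera("top")
cv2.imwrite("pics/w10.png",np.hstack([w["color"][100:],cv2.resize(S["color"][80:270,120:310],(284,284))])[:,:,::-1])
cv2.imwrite("pics/t10.png",cv2.resize(T["color"][130:260,220:360],None,fx=4,fy=4)[:,:,::-1])
st=get_state();print(st["contact_force"],st["eef_pos"],st["opening"]*85,st["qpos"]);print(R.from_quat(st["tcp_rot"]).as_matrix().round(3).tolist())
E
```

```text
time: 8.5
eef_pos: [0.5762, -0.2263, 0.2289]
tcp_rot: [0.974, 0.101, 0.201, 0.039]
contact_force: [0.6, 0.2, -0.8]
opening: 0.411
time: 9.0
eef_pos: [0.5581, -0.1134, 0.2166]
tcp_rot: [0.921, 0.378, 0.091, 0.017]
contact_force: [-0.0, 0.2, -1.9]
opening: 0.409
time: 9.5
eef_pos: [0.5438, -0.0213, 0.2063]
tcp_rot: [0.818, 0.575, -0.002, -0.003]
contact_force: [-0.1, -0.9, -1.2]
opening: 0.413
[ 0.24900551 -0.538467   -0.59419685] [ 0.54458168 -0.02427451  0.20796407] 35.152183455051386 [-2.30793602e-01  6.52910962e-03  1.89992852e+00  1.67274818e-04
  1.23873471e+00  1.19130981e-01]
[[0.343, 0.939, -0.003], [0.939, -0.343, 0.001], [-0.0, -0.004, -1.0]]
```

View pics/w10.png

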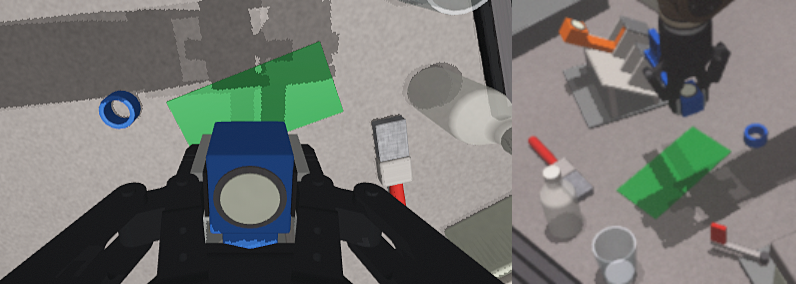

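View pics/t10.png

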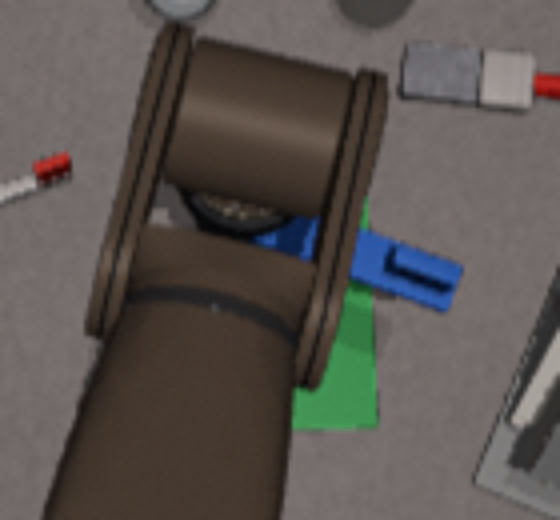

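```bash
python3 -m crank '[[0.6,0,0,4,0,0,0],[0.6,0,0,4,0,0,0],[0.6,0,0,4,0,0,0],[0.6,0,0,4,0,0,0],[0.6,0,0,0.8,0,0,0]]'; python3 -m crank '[[0.6,0,0,0,0,0,0]]'
python3 - <<'E'
from h import *
S=read_camera("scene")
cv2.imwrite("pics/s11.png",cv2.resize(S["color"][90:250,140:320],None,fx=4,fy=4)[:,:,::-1][:600])
st=get_state();print(st["contact_force"],st["eef_pos"],st["opening"]*85)
p=st["eef_pos"];bx,by,bz=frame(70,0)
# predicted corners of carrier cup end underside
for zz in(.0225,.0565):
  print([proj(S,p+[0,0,zz]+bx*(-.003+a)+by*b).round(1).tolist() for a,b in((.02,.018),(.02,-.018),(-.14,.015),(-.14,-.015))])
E
```

```text
time: 10.15
eef_pos: [0.5405, -0.0243, 0.0362]
tcp_rot: [0.82, 0.572, -0.004, -0.005]
contact_force: [-0.4, 0.5, -1.0]
opening: 0.413
time: 10.25
eef_pos: [0.5439, -0.0247, 0.0403]
tcp_rot: [0.82, 0.573, -0.002, -0.002]
contact_force: [0.7, -0.7, -1.2]
opening: 0.41
[ 0.52590723 -0.90587249 -1.26904384] [ 0.54582336 -0.02498851  0.04250751] 34.90584977004425
[[247.5, 197.2], [235.0, 202.1], [221.2, 157.9], [211.4, 161.5]]
[[247.3, 188.9], [234.6, 193.8], [220.6, 149.4], [210.5, 152.9]]
```

View pics/s11.png

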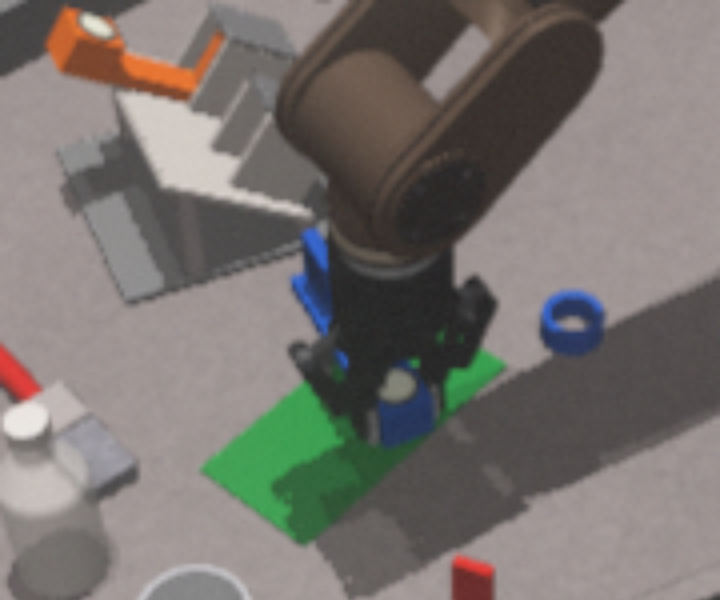

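```bash
python3 -m crank '[[0.6,0,0,2.5,0,0,0],[0.6,0,0,2,0,0,0],[0.6,0,0,0.8,0,0,0],[0.6,0,0,0,0,0,0]]'; python3 -m crank '[[0.6,0,0,0.3,0,0,0],[0.6,0,0,0,0,0,0]]';python3 -m crank '[[0.6,0,0,0.3,0,0,0],[0.6,0,0,0,0,0,0]]'
```

```text
time: 10.7
eef_pos: [0.5462, -0.0245, -0.0101]
tcp_rot: [0.819, 0.573, 0.0, 0.0]
contact_force: [0.2, -0.3, -0.6]
opening: 0.409
time: 10.9
eef_pos: [0.5466, -0.0245, -0.0127]
tcp_rot: [0.819, 0.574, 0.001, 0.001]
contact_force: [0.8, 0.5, -1.0]
opening: 0.412
time: 11.1
eef_pos: [0.5467, -0.0245, -0.0158]
tcp_rot: [0.819, 0.574, 0.001, 0.001]
contact_force: [0.2, -1.2, 1.9]
opening: 0.414
```

```bash
python3 -m crank '[[0.6,0,0,0.15,0,0,0],[0.6,0,0,0,0,0,0]]';python3 -m crank '[[0.6,0,0,0.15,0,0,0],[0.6,0,0,0,0,0,0]]'
```

```text
time: 11.3
eef_pos: [0.5468, -0.0245, -0.0161]
tcp_rot: [0.819, 0.574, 0.0, 0.0]
contact_force: [-5.1, 0.9, 12.3]
opening: 0.411
time: 11.5
eef_pos: [0.5469, -0.0245, -0.0162]
tcp_rot: [0.819, 0.574, -0.0, 0.0]
contact_force: [-9.0, 1.5, 20.1]
opening: 0.411
```

```bash
python3 -m crank '[[0.6,0,0,-0.2,0,0,0],[0.2,0,0,0,0,0,0],[-0.2,0,0,0,0,0,0],[-0.3,0,0,0,0,0,0],[-0.3,0,0,0,0,0,0]]';python3 -m crank '[[-0.3,0,0,-2,0,0,0],[-0.3,0,0,-4,0,0,0],[-0.3,0,0,-5,0,0,0],[-0.3,-2,0,-5,0,0,0],[-0.3,-4,0,-3,0,0,0]]'
python3 - <<'E'
from h import *
S=read_camera("scene");w=read_camera("wrist");T=read_camera("top")
np.save("pics/C12.npy",{"scene":S,"top":T,"wrist":w},allow_pickle=True)
cv2.imwrite("pics/s12.png",np.hstack([w["color"],cv2.resize(S["color"][120:250,160:290],(260,260)).repeat(1,0) if 0 else cv2.copyMakeBorder(cv2.resize(S["color"][120:250,160:290],(284,284)),0,100,0,0,0)])[:,:,::-1])
st=get_state();print(st["contact_force"],st["eef_pos"],st["opening"]*85)
for n in("wrist","scene","top"):
  for t in["blue_cup","blue_center","blue_handle"]:print(n,t,[(np.round(l["location"],1),l["p"]) for l in place_of(t,n)[:2]])
E
```

```text
time: 12.0
eef_pos: [0.545, -0.0241, -0.0186]
tcp_rot: [0.819, 0.574, -0.001, -0.001]
contact_force: [0.4, 0.0, -1.3]
opening: 0.652
time: 12.5
eef_pos: [0.527, -0.0787, 0.1721]
tcp_rot: [0.818, 0.575, 0.002, 0.002]
contact_force: [0.0, -0.7, 0.5]
opening: 0.646
[-0.44029164 -0.25308423  0.96626775] [ 0.52667896 -0.08123235  0.17115283] 54.84712846101153
wrist blue_cup [(array([242.1, 108.4]), 0.57)]
wrist blue_center [(array([245.1, 166.1]), 0.79)]
wrist blue_handle [(array([244.9, 220.6]), 0.8)]
scene blue_cup [(array([236.3, 205.5]), 0.91), (array([227.7, 193.7]), 0.29)]
scene blue_center [(array([231.1, 184.5]), 0.66)]
scene blue_handle [(array([219.5, 171. ]), 0.72), (array([281.8, 171.3]), 0.68)]
top blue_cup [(array([274.6, 192. ]), 0.42)]
top blue_center []
top blue_handle [(array([315.4, 204.1]), 0.7)]
```

View pics/s12.png

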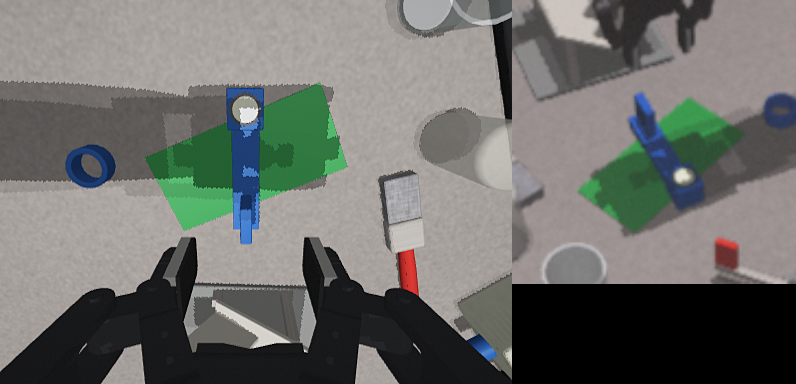

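```bash
python3 - <<'E'
from h import *
C=np.load("pics/C12.npy",allow_pickle=True).item();w=C["wrist"]
cv2.imwrite("pics/w12.png",cv2.resize(w["color"][80:250,180:310],None,fx=4,fy=4,interpolation=2)[:600,:,::-1])
hsv=cv2.cvtColor(w["color"],cv2.COLOR_RGB2HSV)
m=cv2.inRange(hsv,(105,90,20),(130,255,255))
for r in range(90,245,8):
    c=np.where(m[r,200:300])[0]+200
    print(r,c.min() if len(c) else 0,c.max() if len(c) else 0,end=" | ")
cb=np.argwhere(m[80:140,200:300]);print(cb.min(0)+[80,200],cb.max(0)+[80,200])
E
```

```text
90 226 263 | 98 227 263 | 106 227 263 | 114 227 262 | 122 227 262 | 130 232 258 | 138 232 258 | 146 232 258 | 154 232 258 | 162 232 258 | 170 233 258 | 178 233 258 | 186 233 258 | 194 233 258 | 202 233 258 | 210 234 258 | 218 233 258 | 226 234 258 | 234 240 251 | 242 241 251 | [ 88 226] [139 263]
```

View pics/w12.png

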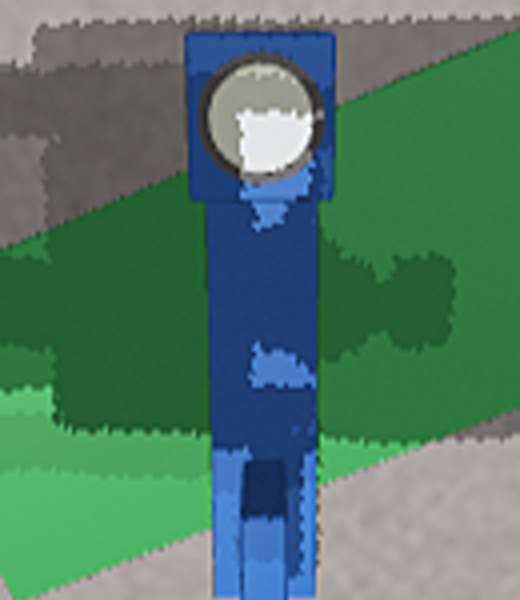

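```bash
python3 - <<'E'
from h import *
C=np.load("pics/C12.npy",allow_pickle=True).item();w=C["wrist"];S=C["scene"]
d=plane(w,(245.0,108.9),.037);a=plane(w,(245.2,146),.015);b=plane(w,(246,226),.015)
print(d,a,b,np.degrees(np.arctan2(*(a-b)[1::-1])),np.degrees(np.arctan2(*(d-b)[1::-1])))
print("scene disc",plane(S,(160+170/284*130,120+176/284*130) if 0 else (160+(683-512)*130/284,120+176*130/284),.037))
f=plane(w,(245.9,242),.059);print("fin tail-top",f)
yaw=np.arctan2(*(d-b)[1::-1]);cx=np.array([np.cos(yaw),np.sin(yaw),0]);ctr=d-.06*cx;print("ctr",ctr,"fin",ctr-.055*cx, (f-ctr)@cx)
E
```

```text
[ 0.54636144 -0.02600672  0.037     ] [ 0.53252821 -0.0639489   0.015     ] [ 0.50043509 -0.15373648  0.015     ] 70.3313876122344 70.22350896903049
scene disc [ 0.54389476 -0.02865025  0.037     ]
fin tail-top [ 0.50136485 -0.1508667   0.059     ]
ctr [ 0.52606033 -0.0824679   0.037     ] fin [ 0.50745097 -0.13422399  0.037     ] -0.07272037357464751
```

```bash
python3 -m crank '[[-0.3,3,-2,-1,0,0,0],[-0.3,4,-2,-1,0,0,0],[-0.3,4,-2,-1,0,0,0],[-0.3,4,-3,0,0,0,0],[-0.3,2,-2,0,0,0,0]]'; python3 -m crank '[[-0.3,0,0,0,0,0,0],[-0.3,0,0,0,0,0,0]]'
python3 - <<'E'
from h import *
w=read_camera("wrist")
np.save("pics/C13.npy",w,allow_pickle=True)
cv2.imwrite("pics/w13.png",w["color"][:,:,::-1])
st=get_state();print(st["contact_force"],st["eef_pos"])
for t in["bay_home","bar_pivot","bar_tab"]:print(t,[(np.round(l["location"],1),l["p"]) for l in place_of(t,"wrist")[:2]])
E
```

```text
time: 13.6
eef_pos: [0.4795, 0.1211, 0.1987]
tcp_rot: [0.818, 0.575, 0.0, -0.001]
contact_force: [-0.0, 0.1, -0.3]
opening: 0.647
time: 13.8
eef_pos: [0.4802, 0.1185, 0.1982]
tcp_rot: [0.819, 0.574, -0.0, -0.0]
contact_force: [-0.1, -1.1, 0.3]
opening: 0.65
[-0.13504673 -0.40658971  0.52914314] [0.48052683 0.11782315 0.19827714]
bay_home []
bar_pivot [(array([310.2,  89.2]), 0.56)]
bar_tab [(array([368.7, 154. ]), 0.79)]
```

View pics/w13.png

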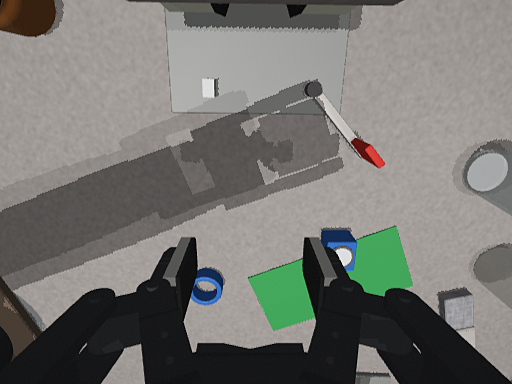

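```bash
python3 - <<'E'
from h import *
w=np.load("pics/C13.npy",allow_pickle=True).item()
cv2.imwrite("pics/w13b.png",cv2.resize(w["color"][0:130,150:390],None,fx=3.3,fy=3.3,interpolation=2)[:,:,::-1])
E
```

```text
(no output)
```

View pics/w13b.png

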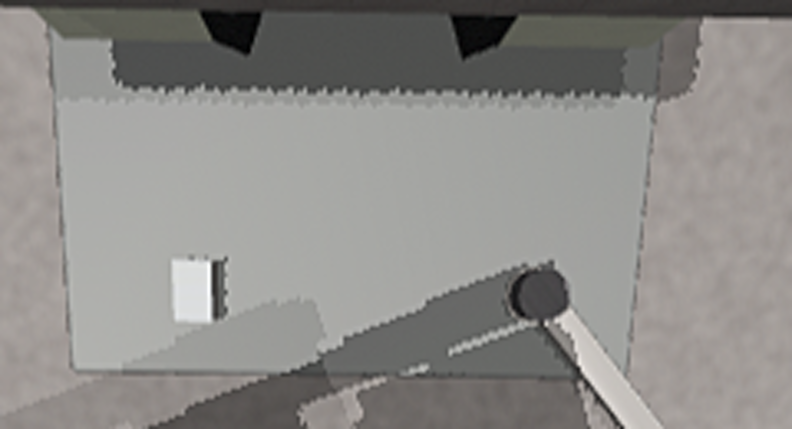

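```bash
python3 - <<'E'
from h import *
w=np.load("pics/C13.npy",allow_pickle=True).item()
P=lambda u,v,z:plane(w,(150+u/3.3-.35,v/3.3-.35),z)
fl=P(75,371,.012);fr=P(629,378,.012);e=fl-fr;yaw=np.degrees(np.arctan2(e[1],e[0]))-90;print(fl,fr,np.linalg.norm(e),yaw)
bl=P(52,60,.012);br=P(658,100,.012);print("left edge dir",np.degrees(np.arctan2(*(bl-fl)[1::-1])),np.degrees(np.arctan2(*(br-fr)[1::-1])))
g1=P(248,55,.012);g2=P(463,58,.012);g1b=P(248,55,.059);g2b=P(463,58,.059);print("guides",g1,g2,g1b,g2b)
bx,by,bz=frame(70,0)
for z in(.02,.03,.035):
    pv=P(540,293,z);h=pv+.088*bx+.06*by;print("pivot",z,pv,"home",h, "front-edge x",(fl-h)@bx,(fr-h)@bx,"y",(fl-h)@by,(fr-h)@by,"guides y",(g1-h)@by,(g2-h)@by,(g1b-h)@by,(g2b-h)@by)
o,_=ray(w,(0,0));print(o)
E
```

```text
[0.41766985 0.20056829 0.012     ] [0.59420288 0.13431748 0.012     ] 0.18855524274684782 69.42946667984427
left edge dir 69.81648428028495 69.48941819686932
guides [0.50764969 0.26916257 0.012     ] [0.56997636 0.24575347 0.012     ] [0.50773508 0.25922561 0.059     ] [0.56161929 0.23898739 0.059     ]
pivot 0.02 [0.57179805 0.17166249 0.02      ] home [0.54551427 0.27487665 0.02      ] front-edge x -0.11355239058844963 -0.1154299332589745 y 0.09471949722245514 -0.0938263974579729 guides y 0.03362672789592623 -0.032947568027863215 0.030147850515303463 -0.02740862186568741
pivot 0.03 [0.56992424 0.17237464 0.03      ] home [0.54364046 0.2755888  0.03      ] front-edge x -0.11358070852202078 -0.11545825119254563 y 0.09271512790398408 -0.09583076677644398 guides y 0.031622358577455156 -0.0349519373463343 0.02814348119683238 -0.02941299118415849
pivot 0.035 [0.56898734 0.17273071 0.035     ] home [0.54270356 0.27594487 0.035     ] front-edge x -0.1135948674888063 -0.11547241015933116 y 0.09171294324474842 -0.09683295143567962 guides y 0.030620173918219508 -0.035954122005569945 0.02714129653759674 -0.030415175843394135
[0.50828004 0.19580268 0.35897861]
```

```bash
python3 - <<'E'
from h import *
ctr=np.array([.526,-.0825,0]);hx,_,_=frame(70.2,0);tx,ty,tz=frame(70.2,30)
Rt=R.from_matrix(np.c_[tx,-ty,-tz])
tip=ctr+hx*(-.048)+[0,0,.028]
tcp=tip-Rt.apply([-.002,0,-.022]);print("tcp",tcp)
rows(Rt,tcp-Rt.apply([0,0,.09]),10,-0.3)
E
```

```text
tcp [ 0.51405341 -0.11568294  0.00994744]
[[-0.3,-2.52,1.12,1.1,0.0,3.0,-0.03],[-0.3,-2.58,1.11,0.97,0.0,3.0,-0.03],[-0.3,-2.62,1.11,0.84,0.0,3.0,-0.03],[-0.3,-2.67,1.11,0.69,0.0,3.0,-0.03],[-0.3,-2.69,1.11,0.56,0.0,3.0,-0.03]]
[[-0.3,-2.73,1.11,0.41,0.0,3.0,-0.03],[-0.3,-2.74,1.11,0.27,0.0,3.0,-0.03],[-0.3,-2.75,1.11,0.13,0.0,3.0,-0.03],[-0.3,-2.76,1.1,-0.02,0.0,3.0,-0.03],[-0.3,-2.75,1.1,-0.16,0.0,3.0,-0.03]]
end [ 0.4988 -0.158   0.0879]
```

```bash
python3 -m crank '[[-0.3,-2.52,1.12,1.1,0,3,-0.03],[-0.3,-2.58,1.11,0.97,0,3,-0.03],[-0.3,-2.62,1.11,0.84,0,3,-0.03],[-0.3,-2.67,1.11,0.69,0,3,-0.03],[-0.3,-2.69,1.11,0.56,0,3,-0.03]]' && python3 -m crank '[[-0.3,-2.73,1.11,0.41,0,3,-0.03],[-0.3,-2.74,1.11,0.27,0,3,-0.03],[-0.3,-2.75,1.11,0.13,0,3,-0.03],[-0.3,-2.76,1.1,0,0,3,-0.03],[-0.3,-2.75,1.1,-0.2,0,3,-0.03]]'; python3 -m crank '[[-0.3,0,0,0,0,0,0],[-0.3,0,0,0,0,0,0]]'
python3 - <<'E'
from h import *
w=read_camera("wrist");S=read_camera("scene");np.save("pics/C14.npy",w,allow_pickle=True)
cv2.imwrite("pics/w14.png",np.hstack([w["color"],cv2.copyMakeBorder(cv2.resize(S["color"][80:250,140:310],(284,284)),0,100,0,0,0)])[:,:,::-1])
s=get_state();print(s["eef_pos"],s["contact_force"],s["qpos"])
R0=R.from_quat(s["tcp_rot"]);print(R0.as_matrix().round(3).tolist())
print("to go",R0.inv().apply(np.array([0.51405,-0.11568,0.00995])-s["eef_pos"]))
ctr=np.array([.526,-.0825,0]);hx,hy,_=frame(70.2,0)
print([proj(w,ctr+hx*a+hy*b+[0,0,.059]).round(1).tolist() for a,b in((-.035,.006),(-.035,-.006),(-.075,.006),(-.075,-.006))])
E
```

```text
time: 14.5
eef_pos: [0.4898, -0.0217, 0.1431]
tcp_rot: [0.812, 0.569, 0.108, -0.075]
contact_force: [0.7, 0.1, -1.0]
opening: 0.653
time: 15.0
eef_pos: [0.4986, -0.1597, 0.0877]
tcp_rot: [0.79, 0.555, 0.213, -0.149]
contact_force: [0.2, -0.1, 0.3]
opening: 0.65
time: 15.2
eef_pos: [0.4983, -0.1584, 0.0876]
tcp_rot: [0.791, 0.555, 0.212, -0.149]
contact_force: [-0.4, 0.9, 0.6]
opening: 0.651
[ 0.49872771 -0.15689726  0.08843205] [ 0.25006435 -0.1621748  -0.61805612] [-0.74728285  0.17335957  2.03361341  0.51506862  1.20521467 -0.65706694]
[[0.292, 0.941, 0.169], [0.815, -0.338, 0.47], [0.5, 0.001, -0.866]]
to go [-0.00113976  0.00044357  0.08995316]
[[241.6, 171.1], [258.4, 171.1], [241.4, 227.3], [258.8, 227.3]]
```

View pics/w14.png

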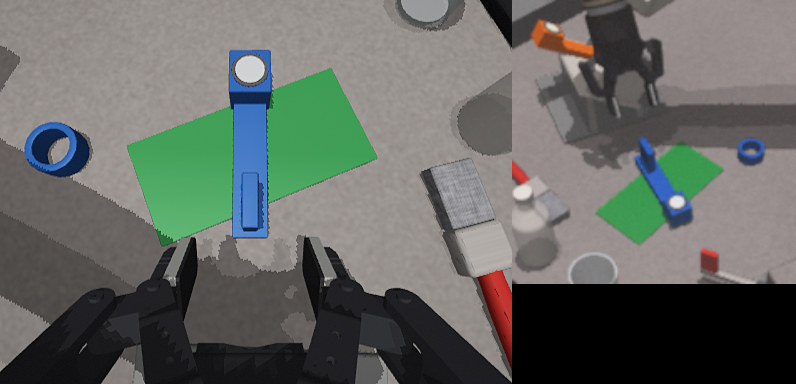

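```bash
python3 -m crank '[[-0.3,-0.2,0,2.5,0,0,0],[-0.3,0,0,2.5,0,0,0],[-0.3,0,0,2,0,0,0],[-0.3,0,0,0,0,0,0],[-0.3,0,0,0,0,0,0]]'
python3 - <<'E'
from h import *
w=read_camera("wrist")
cv2.imwrite("pics/w15.png",w["color"][:,:,::-1])
s=get_state();print(s["eef_pos"],s["contact_force"])
R0=R.from_quat(s["tcp_rot"])
print("to go",R0.inv().apply(np.array([0.51405,-0.11568,0.00995])-s["eef_pos"]))
E
```

```text
time: 15.8
eef_pos: [0.5103, -0.1249, 0.0273]
tcp_rot: [0.789, 0.557, 0.212, -0.149]
contact_force: [0.3, -0.1, -0.1]
opening: 0.652
[ 0.51075632 -0.12577669  0.02782462] [-0.05066702  0.91810444  1.03630461]
to go [ 0.00027417 -0.0003445   0.02078701]
```

View pics/w15.png

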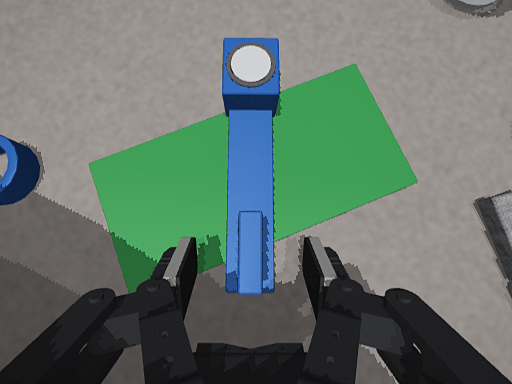

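```bash
python3 -m crank '[[-0.3,0,0,1.2,0,0,0],[-0.3,0,0,0.9,0,0,0],[-0.3,0,0,0,0,0,0]]' 70;  python3 -m crank '[[0.3,0,0,0,0,0,0],[0.9,0,0,0,0,0,0],[0.9,0,0,0,0,0,0],[0.9,0,0,0,0,0,0]]' 70
python3 - <<'E'
from h import *
w=read_camera("wrist")
cv2.imwrite("pics/w16.png",w["color"][:,:,::-1])
s=get_state();print(s["eef_pos"],s["contact_force"],s["opening"]*85)
E
```

```text
time: 16.15
eef_pos: [0.5127, -0.1148, 0.0072]
tcp_rot: [0.79, 0.556, 0.211, -0.15]
contact_force: [-0.1, 0.2, -0.6]
opening: 0.651
time: 16.55
eef_pos: [0.5139, -0.1164, 0.0087]
tcp_rot: [0.79, 0.556, 0.212, -0.148]
contact_force: [-0.5, -0.6, 0.6]
opening: 0.128
[ 0.51387592 -0.11638739  0.00865919] [-0.57257938 -1.26736269  1.24438522] 11.076400980263502
```

View pics/w16.png

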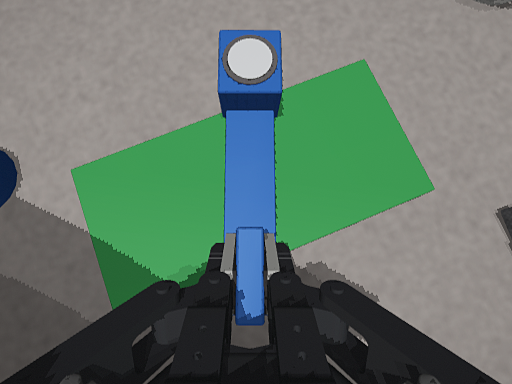

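```bash
python3 -m crank '[[0.9,1,0,-1.73,0,0,0],[0.9,1.5,0,-2.6,0,0,0],[0.9,1.5,0,-2.6,0,0,0],[0.9,0,0,0,0,0,0],[0.9,0,0,0,0,0,0]]' 70
python3 - <<'E'
from h import *
w=read_camera("wrist");S=read_camera("scene")
cv2.imwrite("pics/w17.png",np.hstack([w["color"],cv2.copyMakeBorder(cv2.resize(S["color"][80:250,140:310],(284,284)),0,100,0,0,0)])[:,:,::-1])
s=get_state();print(s["eef_pos"],s["contact_force"],s["opening"]*85)
R0=R.from_quat(s["tcp_rot"]);
def disc(c,u,v,r=35):
    im=c["color"][v-r:v+r+1,u-r:u+r+1].astype(int);m=(im.min(2)>150).astype(np.uint8)
    n,l,st,ce=cv2.connectedComponentsWithStats(m);k=l[r,r];return ce[k]+[u-r,v-r],st[k]
print(disc(w,250,59))
E
```

```text
time: 17.1
eef_pos: [0.5135, -0.1161, 0.0885]
tcp_rot: [0.79, 0.556, 0.212, -0.148]
contact_force: [-0.9, 0.1, -1.7]
opening: 0.133
[ 0.51244816 -0.11515839  0.08678357] [ 0.52319093 -0.12971806 -0.52598936] 11.286535678568338
(array([249.53960396,  58.15558699]), array([  13,   14,   44,   41, 1414], dtype=int32))
```

View pics/w17.png

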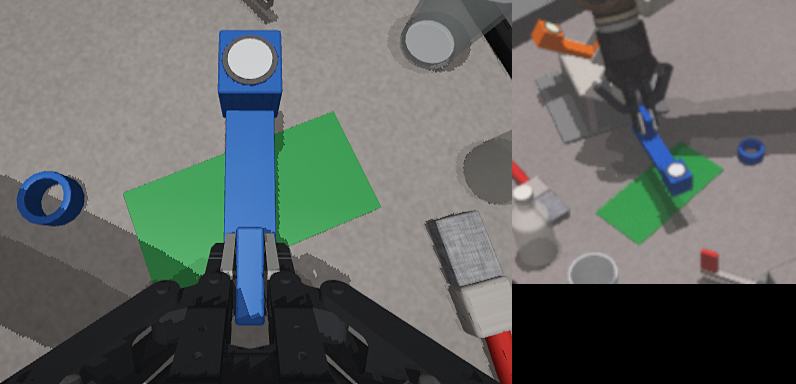

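```bash
cat >> h.py <<'E'
HOME=np.array([.546,.2752,.012]);BY=69.6
E
python3 - <<'E'
from h import *
w=read_camera("wrist")
s=get_state();R0=R.from_quat(s["tcp_rot"]);p=s["eef_pos"]
d=plane(w,(249.5,58.2),p[2]+.0283);rel=R0.inv().apply(d-p);print("disc tool",rel)
m=R0.as_matrix();yaw=np.degrees(np.arctan2(m[1,0],m[0,0]));print("yaw",yaw)
hx,hy,hz=frame(yaw,0)
ctr=d-.06*hx-[0,0,.034];relc=R0.inv().apply(ctr-p);print("ctr underside in tool",relc)
np.save("pics/relc.npy",relc)
bx,by,bz=frame(BY,0);tx,ty,tz=frame(BY,30);Rt=R.from_matrix(np.c_[tx,-ty,-tz])
A=HOME-.13*bx;A[2]=.05
rows(Rt,A-Rt.apply(relc),9,.9)
E
```

```text
disc tool [9.79285200e-02 3.47862304e-05 2.39348181e-02]
yaw 70.19959418376506
ctr underside in tool [2.89673773e-02 3.29411840e-05 2.33341493e-02]
[[0.9,1.87,-1.13,1.48,-0.05,-0.0,0.06],[0.9,1.86,-1.14,1.48,-0.05,-0.0,0.06],[0.9,1.86,-1.14,1.47,-0.05,-0.0,0.06],[0.9,1.87,-1.14,1.48,-0.05,-0.0,0.06],[0.9,1.86,-1.14,1.47,-0.05,-0.0,0.06]]
[[0.9,1.86,-1.15,1.48,-0.05,-0.0,0.06],[0.9,1.86,-1.16,1.47,-0.05,-0.0,0.06],[0.9,1.85,-1.15,1.47,-0.05,-0.0,0.06],[0.9,1.86,-1.16,1.47,-0.05,-0.0,0.06]]
end [0.4878 0.1189 0.0557]
```

```bash
python3 -m crank '[[0.9,1.87,-1.13,1.48,-0.05,0,0.06],[0.9,1.86,-1.14,1.48,-0.05,0,0.06],[0.9,1.86,-1.14,1.47,-0.05,0,0.06],[0.9,1.87,-1.14,1.48,-0.05,0,0.06],[0.9,1.86,-1.14,1.47,-0.05,0,0.06]]' 70; python3 -m crank '[[0.9,1.86,-1.15,1.48,-0.05,0,0.06],[0.9,1.86,-1.16,1.47,-0.05,0,0.06],[0.9,1.85,-1.15,1.47,-0.05,0,0.06],[0.9,1.86,-1.16,1.47,-0.05,0,0.06],[0.9,0,0,0,0,0,0]]' 70;python3 -m crank '[[0.9,0,0,0,0,0,0],[0.9,0,0,0,0,0,0]]'
cat >> h.py <<'E'
def rep():
    s=get_state();R0=R.from_quat(s["tcp_rot"]);c=s["eef_pos"]+R0.apply(np.load("pics/relc.npy"))-HOME
    bx,by,bz=frame(BY,0);m=R0.as_matrix()
    print("ctr in bay mm",np.round([c@bx*1e3,c@by*1e3,c[2]*1e3],1),"yaw",np.degrees(np.arctan2(m[1,0],m[0,0])).round(2),"tilt",np.degrees(np.arcsin(m[2,0])).round(2),"F bay",np.round([s["contact_force"]@bx,s["contact_force"]@by,s["contact_force"][2]],1),"op",round(s["opening"]*85,1),"t",s["time"])
E
python3 - <<'E'
from h import *
w=read_camera("wrist");S=read_camera("scene");np.save("pics/C18.npy",{"w":w,"s":S},allow_pickle=True)
cv2.imwrite("pics/w18.png",np.hstack([w["color"],cv2.copyMakeBorder(cv2.resize(S["color"][130:300,200:370],(284,284)),0,100,0,0,0)])[:,:,::-1])
rep()
E
```

```text
time: 17.75
eef_pos: [0.4987, 0.0155, 0.0693]
tcp_rot: [0.792, 0.553, 0.212, -0.149]
contact_force: [0.4, -0.7, -1.2]
opening: 0.132
time: 18.25
eef_pos: [0.4859, 0.1209, 0.0546]
tcp_rot: [0.792, 0.552, 0.211, -0.149]
contact_force: [-0.3, -0.0, -2.7]
opening: 0.132
time: 18.45
eef_pos: [0.4892, 0.1175, 0.0566]
tcp_rot: [0.793, 0.551, 0.213, -0.147]
contact_force: [0.6, 0.7, -0.6]
opening: 0.129
ctr in bay mm [-131.    -2.3   39.3] yaw 69.61 tilt 29.99 F bay [ 0.3 -0.1 -0.7] op 11.4 t 18.55
```

View pics/w18.png

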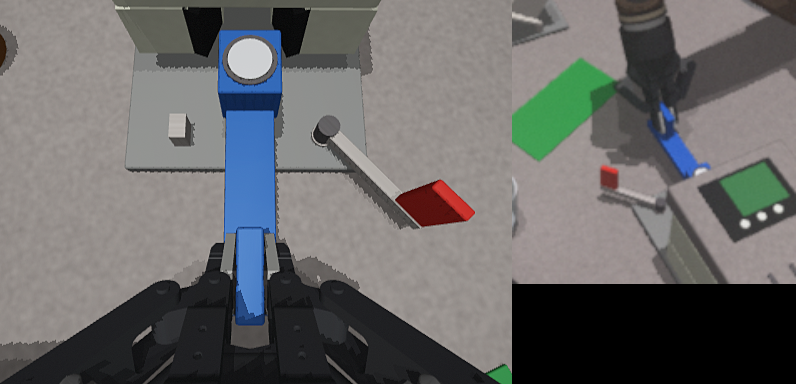

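```bash
python3 -m crank '[[0.9,-0.6,-0.2,1.04,0,0,0],[0.9,-0.6,0,1.04,0,0,0],[0.9,-0.55,0,0.95,0,0,0],[0.9,0,0,0,0,0,0],[0.9,0,0,0,0,0,0]]'
python3 - <<'E'
from h import *
w=read_camera("wrist");S=read_camera("scene");np.save("pics/C18.npy",{"w":w,"s":S},allow_pickle=True)
cv2.imwrite("pics/w19.png",np.hstack([cv2.resize(w["color"][0:130,150:350],None,fx=2.4,fy=2.4),cv2.resize(S["color"][150:270,220:340],(312,312))])[:,:,::-1])
rep()
E
```

```text
time: 19.05
eef_pos: [0.4869, 0.1188, 0.0212]
tcp_rot: [0.793, 0.551, 0.213, -0.147]
contact_force: [-0.5, -0.5, -0.5]
opening: 0.133
ctr in bay mm [-1.303e+02  1.000e-01  4.400e+00] yaw 69.68 tilt 30.01 F bay [ 0.2 -0.5 -1.5] op 11.0 t 19.15
```

View pics/w19.png

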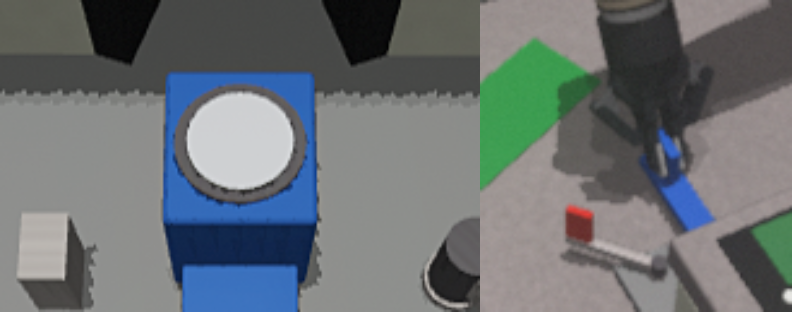

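```bash
python3 -m crank '[[0.9,1.3,0,0.75,0,0,0],[0.9,1.3,0,0.75,0,0,0],[0.9,1.3,0,0.75,0,0,0],[0.9,0,0,0,0,0,0]]'; python3 -c "
from h import *;rep()"; python3 -m crank '[[0.9,1.3,0,0.75,0,0,0],[0.9,1.3,0,0.75,0,0,0],[0.9,1.3,0,0.75,0,0,0],[0.9,0,0,0,0,0,0]]'; python3 - <<'E'
from h import *
rep()
w=read_camera("wrist");S=read_camera("scene")
cv2.imwrite("pics/w20.png",np.hstack([w["color"],cv2.copyMakeBorder(cv2.resize(S["color"][150:290,240:380],(284,284)),0,100,0,0,0)])[:,:,::-1])
E
```

```text
time: 19.55
eef_pos: [0.5037, 0.162, 0.0228]
tcp_rot: [0.792, 0.552, 0.214, -0.146]
contact_force: [0.4, 0.1, -1.5]
opening: 0.132
ctr in bay mm [-84.1   0.2   5.1] yaw 69.84 tilt 30.04 F bay [ 0.2 -0.4 -1.5] op 11.2 t 19.55
time: 19.95
eef_pos: [0.5192, 0.2038, 0.0226]
tcp_rot: [0.792, 0.552, 0.214, -0.146]
contact_force: [-0.2, -0.9, -0.5]
opening: 0.131
ctr in bay mm [-39.5   0.2   4.9] yaw 69.81 tilt 30.02 F bay [-0.9 -0.1 -0.5] op 11.1 t 19.95
```

View pics/w20.png

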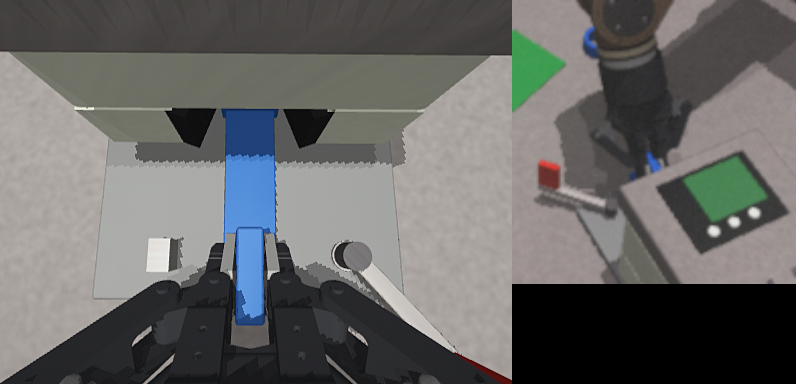

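```bash
python3 -m crank '[[0.9,0.8,0,0.65,0,0,0],[0.9,0.8,0,0.65,0,0,0],[0.9,0.75,0,0.5,0,0,0],[0.9,0,0,0,0,0,0]]'; python3 -c "
from h import *;rep()"; python3 -m crank '[[0.9,0.43,0,0.25,0,0,0],[0.9,0.26,0,0.15,0,0,0],[0.9,0,0,0,0,0,0]]'; python3 -c "
from h import *;rep()"
```

```text
time: 20.45
eef_pos: [0.5291, 0.2317, 0.0181]
tcp_rot: [0.793, 0.552, 0.213, -0.147]
contact_force: [0.4, -0.1, -1.0]
opening: 0.131
ctr in bay mm [-9.9  0.6  0.4] yaw 69.75 tilt 30.01 F bay [ 0.  -0.4 -1. ] op 11.1 t 20.45
time: 20.75
eef_pos: [0.5319, 0.2384, 0.0182]
tcp_rot: [0.793, 0.552, 0.213, -0.147]
contact_force: [0.2, 0.5, -0.7]
opening: 0.128
ctr in bay mm [-2.7  0.4  0.5] yaw 69.7 tilt 30.0 F bay [ 0.5  0.  -0.7] op 10.9 t 20.75
```

Now nudge until the stop is felt.

```bash
for i in 1; do python3 -m crank '[[0.9,0.17,0,0.1,0,0,0],[0.9,0,0,0,0,0,0]]'; python3 -c "
from h import *;rep()"; python3 -m crank '[[0.9,0.17,0,0.1,0,0,0],[0.9,0,0,0,0,0,0]]'; python3 -c "
from h import *;rep()";done
```

```text
time: 20.95
eef_pos: [0.5325, 0.24, 0.0182]
tcp_rot: [0.793, 0.551, 0.213, -0.147]
contact_force: [-0.5, -0.2, -1.5]
opening: 0.13
ctr in bay mm [-0.9  0.3  0.5] yaw 69.68 tilt 30.0 F bay [-0.4  0.4 -1.5] op 11.0 t 20.95
time: 21.15
eef_pos: [0.533, 0.2414, 0.0179]
tcp_rot: [0.793, 0.552, 0.213, -0.146]
contact_force: [-0.3, -2.8, -0.8]
opening: 0.132
ctr in bay mm [0.6 0.4 0.1] yaw 69.69 tilt 29.95 F bay [-2.8 -0.7 -0.8] op 11.2 t 21.15
```

```bash
python3 -m crank '[[0.9,0.1,0,0.05,0,0,0],[0.9,0,0,0,0,0,0]]'; python3 -c "
from h import *;rep()"; python3 -m crank '[[0.9,0.1,0,0.05,0,0,0],[0.9,0,0,0,0,0,0]]'; python3 - <<'E'
from h import *
rep()
w=read_camera("wrist");S=read_camera("scene")
cv2.imwrite("pics/w21.png",w["color"][:,:,::-1])
E
```

```text
time: 21.35
eef_pos: [0.533, 0.2414, 0.0177]
tcp_rot: [0.793, 0.552, 0.212, -0.146]
contact_force: [-4.5, -9.1, 4.3]
opening: 0.13
ctr in bay mm [ 0.5  0.4 -0.1] yaw 69.72 tilt 29.85 F bay [-10.1   1.1   4.3] op 11.0 t 21.35
time: 21.55
eef_pos: [0.533, 0.2414, 0.0176]
tcp_rot: [0.793, 0.552, 0.212, -0.145]
contact_force: [-8.4, -17.6, 6.7]
opening: 0.129
ctr in bay mm [ 0.5  0.4 -0.3] yaw 69.75 tilt 29.76 F bay [-19.5   1.7   6.7] op 11.0 t 21.55
```

View pics/w21.png

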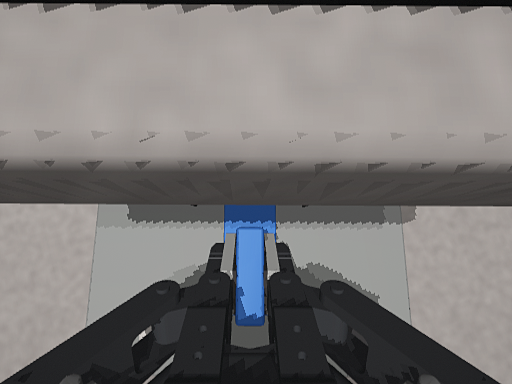

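```bash
python3 -m crank '[[0.9,-0.17,0,-0.1,0,0,0],[0.4,0,0,0,0,0,0],[-0.1,0,0,0,0,0,0],[-0.3,0,0,0,0,0,0],[-0.3,0,0,0,0,0,0]]'; python3 -m crank '[[-0.3,0,0,-1.5,0,0,0],[-0.3,0,0,-3,0,0,0],[-0.3,0,0,-4,0,0,0],[-0.3,-2,0,-4,0,0,0],[-0.3,-4,0,-2,0,0,0]]';python3 -m crank '[[-0.3,0,0,0,0,0,0],[-0.3,0,0,0,0,0,0]]'; python3 - <<'E'
from h import *
w=read_camera("wrist");S=read_camera("scene");T=read_camera("top");np.save("pics/C22.npy",{"wrist":w,"scene":S,"top":T},allow_pickle=True)
cv2.imwrite("pics/w22.png",np.hstack([w["color"],cv2.copyMakeBorder(cv2.resize(S["color"][150:290,240:380],(284,284)),0,100,0,0,0)])[:,:,::-1])
s=get_state();print(s["eef_pos"],s["contact_force"],s["opening"])
for t in("blue_handle","bar_tab","bar_pivot"):print(t,[(np.round(l["location"],1),l["p"]) for l in place_of(t,"wrist")[:2]])
E
```

```text
time: 22.15
eef_pos: [0.5334, 0.2424, 0.0185]
tcp_rot: [0.793, 0.552, 0.213, -0.147]
contact_force: [-0.0, -0.2, -0.5]
opening: 0.65
time: 22.65
eef_pos: [0.4924, 0.1248, 0.1189]
tcp_rot: [0.791, 0.553, 0.217, -0.143]
contact_force: [0.6, -1.7, -0.3]
opening: 0.65
time: 22.85
eef_pos: [0.4897, 0.1249, 0.1141]
tcp_rot: [0.794, 0.551, 0.214, -0.146]
contact_force: [0.9, 0.4, 0.6]
opening: 0.651
[0.48944872 0.12646668 0.11360249] [ 0.29230696 -0.60277686  0.306091  ] 0.6493353073177347
blue_handle [(array([247.3, 113.4]), 0.98)]
bar_tab [(array([392.1, 226.2]), 0.88)]
bar_pivot [(array([308.4, 164.3]), 0.96)]
```

View pics/w22.png

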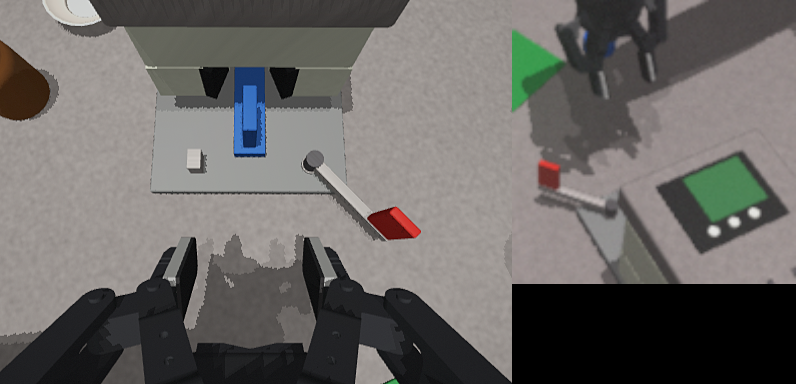

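```bash
python3 - <<'E'
from h import *
C=np.load("pics/C22.npy",allow_pickle=True).item();w=C["wrist"]
bx,by,bz=frame(BY,0)
f=lambda q:np.round([(q-HOME)@bx*1e3,(q-HOME)@by*1e3],1)
for u,v,z in((235,153.5,.024),(265.5,153.5,.024),(235,156.5,.012),(266,156.5,.012),(243,147.5,.068),(256.5,147.5,.068),(152,191,.012),(344.5,191.5,.012),(314,158,.035)):print((u,v,z),f(plane(w,(u,v),z)))
# bar tab: top face corners z=.074
print(proj(w,HOME).round(1))
for u,v in((388,207),(411,208),(421,232),(401,236)):print("tabtop",(u,v),f(plane(w,(u,v),.074)))
S=C["scene"];T=C["top"]
cv2.imwrite("pics/w22b.png",np.hstack([cv2.resize(w["color"][140:250,290:430],None,fx=4,fy=4,interpolation=2),cv2.resize(T["color"][150:260,190:250],(240,440),interpolation=2)])[:,:,::-1])
E
```

```text
(235, 153.5, 0.024) [-81.4  13.6]
(265.5, 153.5, 0.024) [-81.4 -15. ]
(235, 156.5, 0.012) [-80.5  14.1]
(266, 156.5, 0.012) [-80.5 -16.2]
(243, 147.5, 0.068) [-90.8   5.2]
(256.5, 147.5, 0.068) [-90.8  -5.4]
(152, 191, 0.012) [-114.8   93.1]
(344.5, 191.5, 0.012) [-115.5  -90.8]
(314, 158, 0.035) [-89.3 -57.9]
[249.3  81.7]
tabtop (388, 207) [-139.1 -102.1]
tabtop (411, 208) [-139.9 -119. ]
tabtop (421, 232) [-157.5 -124.4]
tabtop (401, 236) [-160.3 -109.5]
```

View pics/w22b.png

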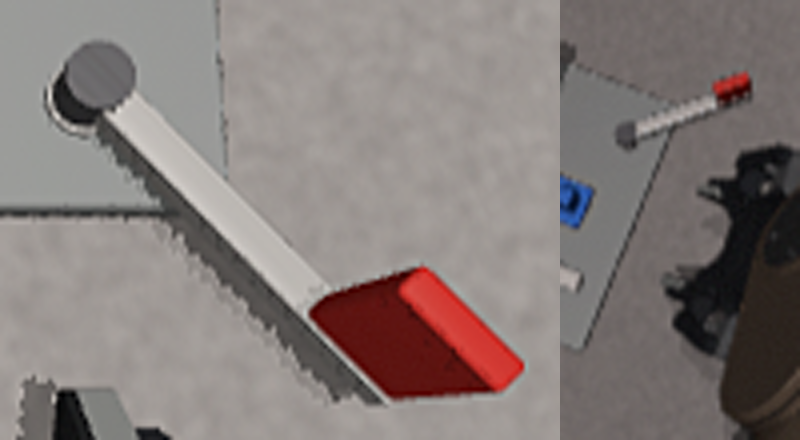

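```bash
python3 - <<'E'
from h import *
C=np.load("pics/C22.npy",allow_pickle=True).item();w=C["wrist"]
bx,by,bz=frame(BY,0)
f=lambda q:np.array([(q-HOME)@bx*1e3,(q-HOME)@by*1e3])
P=np.array([f(plane(w,q,.074)) for q in((390,211.7),(397.5,207),(420.7,231.7),(413.7,237.5))]);c=P.mean(0);print(P.round(1),c)
v=c-[-88,-60];print(np.linalg.norm(v),np.degrees(np.arctan2(v[1],v[0]))%360)
E
```

```text
[[-142.6 -103.2]
 [-139.1 -109.1]
 [-157.3 -124.2]
 [-161.4 -118.6]] [-150.10516581 -113.79652175]
82.16518345641586 220.89965189274906
```

```bash
cat >> h.py <<'E'
def bay(x,y,z):
    bx,by,bz=frame(BY,0);q=HOME+bx*x/1e3+by*y/1e3;q[2]=z;return q
def pos():
    s=get_state();bx,by,bz=frame(BY,0);c=s["eef_pos"]-HOME;F=s["contact_force"]
    print("tcp bay",np.round([c@bx*1e3,c@by*1e3,s["eef_pos"][2]*1e3],1),"F",np.round([F@bx,F@by,F[2]],1),"t",s["time"])
E
python3 - <<'E'
from h import *
pos()
tx,ty,tz=frame(BY,0);Rt=R.from_matrix(np.c_[tx,-ty,-tz])
rows(Rt,bay(-132,-136,.11),5,1)
E
```

```text
tcp bay [-159.1    1.2  113.5] F [ 0.3 -0.2  0.1] t 23.15
[[1,0.43,2.75,0.33,0.02,-6.0,0.02],[1,0.46,2.74,0.29,0.02,-6.0,0.02],[1,0.49,2.75,0.24,0.02,-6.0,0.02],[1,0.51,2.74,0.18,0.02,-6.0,0.02],[1,0.53,2.75,0.13,0.02,-6.0,0.02]]
end [0.6275 0.1041 0.11  ]
```

```bash
python3 -m crank '[[1,0.43,2.75,0.33,0,-6,0],[1,0.46,2.74,0.29,0,-6,0],[1,0.49,2.75,0.24,0,-6,0],[1,0.51,2.74,0.18,0,-6,0],[1,0.53,2.75,0.13,0,-6,0]]'; python3 -m crank '[[1,0,0,0,0,0,0],[1,0,0,0,0,0,0],[1,0,0,0,0,0,0]]'; python3 - <<'E'
from h import *
w=read_camera("wrist");S=read_camera("scene")
cv2.imwrite("pics/w23.png",np.hstack([w["color"],cv2.copyMakeBorder(cv2.resize(S["color"][150:290,200:340],(284,284)),0,100,0,0,0)])[:,:,::-1])
pos();print(get_state()["opening"],R.from_quat(get_state()["tcp_rot"]).as_matrix().round(3).tolist())
E
```

```text
time: 23.65
eef_pos: [0.629, 0.1038, 0.1106]
tcp_rot: [0.821, 0.571, -0.001, 0.003]
contact_force: [0.1, 0.0, -0.1]
opening: 0.0
time: 23.95
eef_pos: [0.6263, 0.1032, 0.1098]
tcp_rot: [0.821, 0.571, 0.0, 0.0]
contact_force: [-0.5, -1.0, 0.8]
opening: 0.004
tcp bay [-133.7 -135.6  110.4] F [0.3 0.1 0. ] t 24.05
0.0025373838346636427 [[0.349, 0.937, 0.002], [0.937, -0.349, -0.0], [0.0, 0.002, -1.0]]
```

View pics/w23.png

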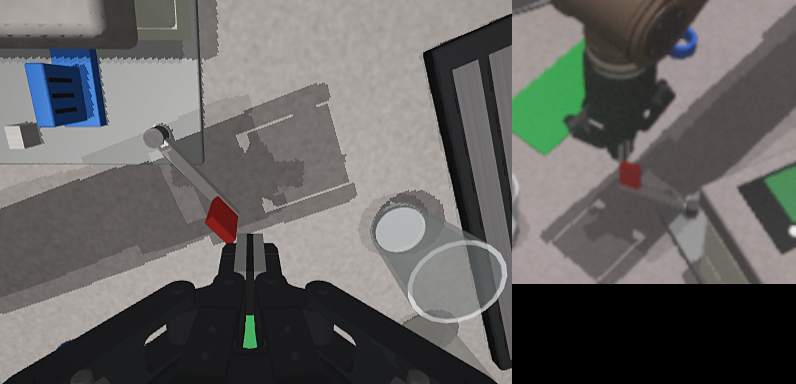

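```bash
python3 - <<'E'
from h import *
w=read_camera("wrist")
bx,by,bz=frame(BY,0)
q=plane(w,(400,228),0);print("beaker bay",(q-HOME)@bx,(q-HOME)@by)
for x,y in((-134,-133),(-150,-114)):print(proj(w,bay(x,y,.035)).round(0),proj(w,bay(x,y,.074)).round(0))
print("now tip",proj(w,get_state()["eef_pos"]+[0,0,.021]).round(0))
E
```

```text
beaker bay -0.18422550879496774 -0.28567843917221847
[246. 192.] [246. 210.]
[224. 210.] [220. 231.]
now tip [250. 252.]
```

```bash
python3 -m crank '[[1,0,0,3,0,0,0],[1,0,0,2.5,0,0,0],[1,0,0,2,0,0,0],[1,0,0,1.9,0,0,0],[1,0,0,0,0,0,0]]'; python3 - <<'E'
from h import *
w=read_camera("wrist");S=read_camera("scene")
cv2.imwrite("pics/w24.png",np.hstack([w["color"],cv2.copyMakeBorder(cv2.resize(S["color"][150:290,200:340],(284,284)),0,100,0,0,0)])[:,:,::-1])
pos()
E
```

```text
time: 24.6
eef_pos: [0.625, 0.1022, 0.0138]
tcp_rot: [0.821, 0.57, -0.001, -0.001]
contact_force: [-0.4, -0.3, -0.1]
opening: -0.002
tcp bay [-133.5 -136.7   17. ] F [ 0.2 -0.  -0.2] t 24.7
```

View pics/w24.png

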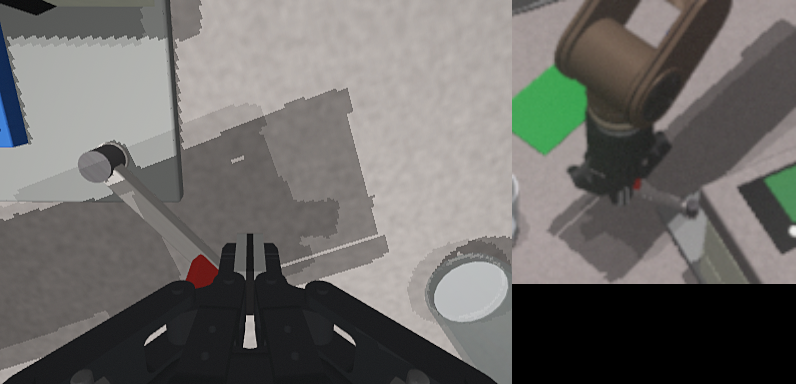

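```bash
python3 - <<'E'
from h import *
s=get_state();bx,by,_=frame(BY,0);c=s["eef_pos"]-HOME;cur=np.array([c@bx,c@by])*1e3
out=[]
for i in range(0,21):
    th=np.radians(221-6.5*i);d=19 if i<13 else 19-4*(i-12)/8
    u=np.array([np.cos(th),np.sin(th)]);n=np.array([-u[1],u[0]])
    n=np.array([-np.sin(th),np.cos(th)])
    t=np.array([-88,-60])+80*u+d*n+[2,0]
    dl=np.round((t-cur)/10,2);out.append([1,dl[0],-dl[1],0,0,0,0]);cur=cur+dl*10
    if i in(0,10,20):print(i,t)
for i in range(0,21,5):print(str([[float(x) for x in r] for r in out[i:i+5]]).replace(" ","").replace(".0,",",").replace(".0]","]"))
E
```

```text
0 [-133.91164487 -126.82420434]
10 [-166.81163283  -44.81843225]
20 [-102.39390794   19.72602952]
[[1,-0.04,-0.99,0,0,0,0],[1,-0.73,-0.58,0,0,0,0],[1,-0.65,-0.67,0,0,0,0],[1,-0.58,-0.73,0,0,0,0],[1,-0.49,-0.8,0,0,0,0]]
[[1,-0.39,-0.84,0,0,0,0],[1,-0.3,-0.88,0,0,0,0],[1,-0.19,-0.91,0,0,0,0],[1,-0.1,-0.93,0,0,0,0],[1,0.02,-0.93,0,0,0,0]]
[[1,0.12,-0.93,0,0,0,0],[1,0.22,-0.9,0,0,0,0],[1,0.33,-0.88,0,0,0,0],[1,0.45,-0.87,0,0,0,0],[1,0.56,-0.8,0,0,0,0]]
[[1,0.64,-0.74,0,0,0,0],[1,0.73,-0.65,0,0,0,0],[1,0.8,-0.56,0,0,0,0],[1,0.86,-0.46,0,0,0,0],[1,0.91,-0.35,0,0,0,0]]
[[1,0.94,-0.24,0,0,0,0]]
```

```bash
python3 -m crank '[[1,-0.04,-0.99,0,0,0,0],[1,-0.73,-0.58,0,0,0,0],[1,-0.65,-0.67,0,0,0,0],[1,-0.58,-0.73,0,0,0,0],[1,-0.49,-0.8,0,0,0,0]]'; python3 -m crank '[[1,-0.39,-0.84,0,0,0,0],[1,-0.3,-0.88,0,0,0,0],[1,-0.19,-0.91,0,0,0,0],[1,-0.1,-0.93,0,0,0,0],[1,0.02,-0.93,0,0,0,0]]'; python3 - <<'E'
from h import *
pos()
w=read_camera("wrist");S=read_camera("scene")
cv2.imwrite("pics/w25.png",np.hstack([w["color"],cv2.copyMakeBorder(cv2.resize(S["color"][150:290,200:340],(284,284)),0,100,0,0,0)])[:,:,::-1])
E
```

```text
time: 25.2
eef_pos: [0.584, 0.0927, 0.0177]
tcp_rot: [0.821, 0.57, 0.002, 0.002]
contact_force: [1.3, 3.4, 4.2]
opening: 0.002
time: 25.7
eef_pos: [0.5382, 0.0992, 0.0166]
tcp_rot: [0.821, 0.571, 0.001, 0.002]
contact_force: [1.5, 1.5, 3.4]
opening: 0.001
tcp bay [-167.7  -54.    16.6] F [ 1.9 -0.9  3.4] t 25.7
```

View pics/w25.png

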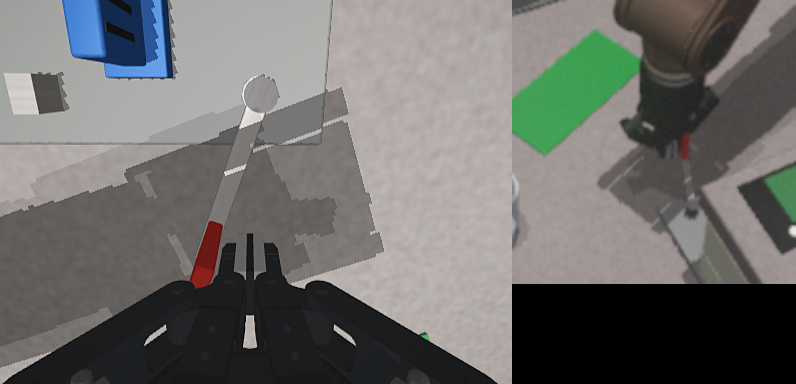

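```bash
python3 -m crank '[[1,0.12,-0.93,0,0,0,0],[1,0.22,-0.9,0,0,0,0],[1,0.33,-0.88,0,0,0,0],[1,0.45,-0.87,0,0,0,0],[1,0.56,-0.8,0,0,0,0]]'; python3 -m crank '[[1,0.64,-0.74,0,0,0,0],[1,0.73,-0.65,0,0,0,0],[1,0.8,-0.56,0,0,0,0]]'; python3 - <<'E'
from h import *
pos()
w=read_camera("wrist");S=read_camera("scene")
cv2.imwrite("pics/w26.png",np.hstack([w["color"],cv2.copyMakeBorder(cv2.resize(S["color"][150:290,200:340],(284,284)),0,100,0,0,0)])[:,:,::-1])
E
```

```text
time: 26.3
eef_pos: [0.5018, 0.1307, 0.0156]
tcp_rot: [0.821, 0.571, -0.0, 0.001]
contact_force: [1.4, -0.3, 1.3]
opening: 0.002
time: 26.6
eef_pos: [0.4916, 0.1581, 0.0157]
tcp_rot: [0.821, 0.571, 0.0, 0.001]
contact_force: [0.2, -0.9, 1.1]
opening: -0.002
tcp bay [-128.7   10.2   15.7] F [-0.8 -0.5  1.1] t 26.6
```

View pics/w26.png

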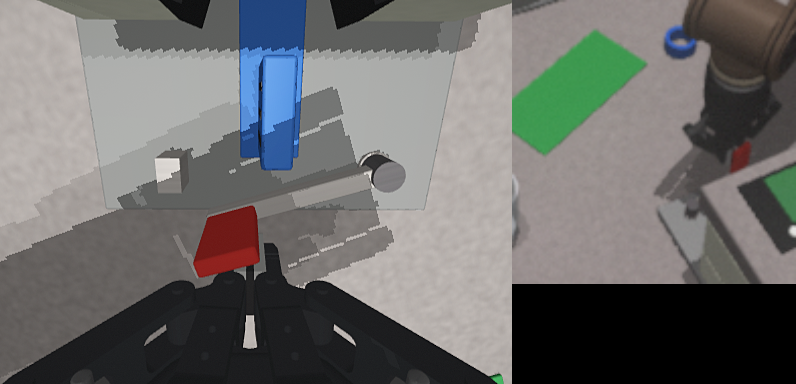

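```bash
python3 -m crank '[[1,0.86,-0.46,0,0,0,0],[1,0.7,-0.35,0,0,0,0],[1,0.5,-0.2,0,0,0,0],[1,0,0,0,0,0,0]]'; python3 -c "
from h import *;pos()"; python3 -m crank '[[1,0.4,0,0,0,0,0],[1,0,0,0,0,0,0]]';python3 - <<'E'
from h import *
pos()
w=read_camera("wrist")
cv2.imwrite("pics/w27.png",w["color"][:,:,::-1])
E
```

```text
time: 27.1
eef_pos: [0.4902, 0.181, 0.0161]
tcp_rot: [0.821, 0.571, 0.001, 0.001]
contact_force: [0.3, -0.8, -0.0]
opening: 0.003
tcp bay [-107.7   19.5   16.1] F [-0.7 -0.6 -0. ] t 27.1
time: 27.3
eef_pos: [0.4912, 0.1836, 0.0158]
tcp_rot: [0.821, 0.571, -0.0, 0.001]
contact_force: [-1.3, -3.3, -0.1]
opening: 0.001
tcp bay [-105.    19.5   15.8] F [-3.6  0.  -0.1] t 27.3
```

View pics/w27.png

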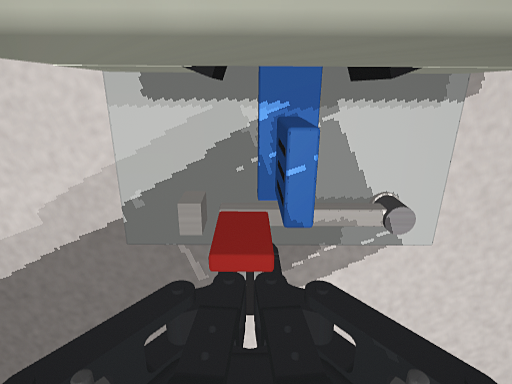

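Bar is essentially straight across behind the tail (stop block at (192,215), bar at row ~217); force rising. Press slightly more to seat it.

```bash
python3 -m crank '[[1,0.2,0,0,0,0,0],[1,0,0,0,0,0,0]]';python3 -c "
from h import *;pos()"; python3 -m crank '[[1,0.15,0,0,0,0,0],[1,0,0,0,0,0,0]]';python3 -c "
from h import *;pos()"
```

```text
time: 27.55
eef_pos: [0.4911, 0.1837, 0.0158]
tcp_rot: [0.821, 0.571, -0.002, 0.002]
contact_force: [-4.7, -9.5, 3.4]
opening: 0.001
tcp bay [-104.9   19.5   15.8] F [-10.5   1.1   3.4] t 27.55
time: 27.75
eef_pos: [0.4911, 0.1838, 0.0157]
tcp_rot: [0.821, 0.571, -0.004, 0.002]
contact_force: [-5.9, -15.6, 6.4]
opening: -0.003
tcp bay [-104.9   19.6   15.7] F [-16.7   0.1   6.4] t 27.75
```

```bash
python3 -m crank '[[1,-1.5,0,0,0,0,0],[1,-3,0,0,0,0,0],[1,-2,0,-3,0,0,0],[1,0,0,-4,0,0,0],[1,0,0,-4,0,0,0]]';python3 -m crank '[[1,0,0,-2,0,0,0],[1,0,0,0,0,0,0],[1,0,0,0,0,0,0]]'; python3 - <<'E'
from h import *
pos()
w=read_camera("wrist");S=read_camera("scene");T=read_camera("top")
cv2.imwrite("pics/w28.png",w["color"][:,:,::-1])
cv2.imwrite("pics/w28s.png",np.vstack([S["color"],T["color"]])[:, :, ::-1][:, :] if 0 else np.hstack([cv2.resize(S["color"],(400,300)),cv2.resize(T["color"],(400,300))])[:,:,::-1])
np.save("pics/C28.npy",w,allow_pickle=True)
for t in("orange_center","bottle","jar","beaker","cap","brush_grip","dish"):print(t,[(np.round(l["location"],1),round(l["p"],2)) for l in place_of(t,"top")[:1]])
E
```

```text
time: 28.25
eef_pos: [0.4694, 0.1259, 0.1269]
tcp_rot: [0.822, 0.57, 0.001, 0.001]
contact_force: [1.9, -0.3, 0.4]
opening: 0.004
time: 28.55
eef_pos: [0.4698, 0.1265, 0.1459]
tcp_rot: [0.821, 0.57, 0.001, 0.001]
contact_force: [-0.5, 0.3, -0.4]
opening: -0.0
tcp bay [-165.9   19.6  145.9] F [ 0.1  0.6 -0.4] t 28.55
orange_center [(array([406.1, 229.1]), 0.79)]
bottle [(array([314.5, 130.1]), 0.89)]
jar [(array([140.9, 271.2]), 0.63)]
beaker [(array([263.5, 125.2]), 0.83)]
cap [(array([277.3, 258.4]), 0.43)]
brush_grip [(array([366.2, 150.1]), 0.59)]
dish [(array([114.6, 232.7]), 0.55)]
```

View pics/w28.png

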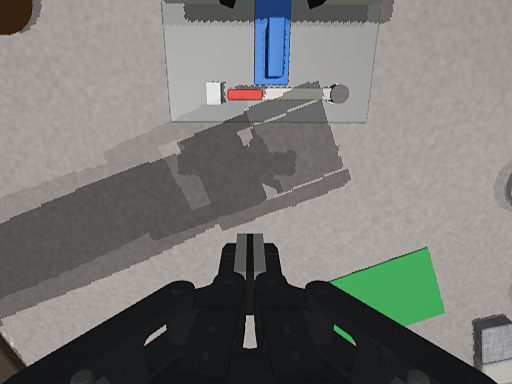

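View pics/w28s.png

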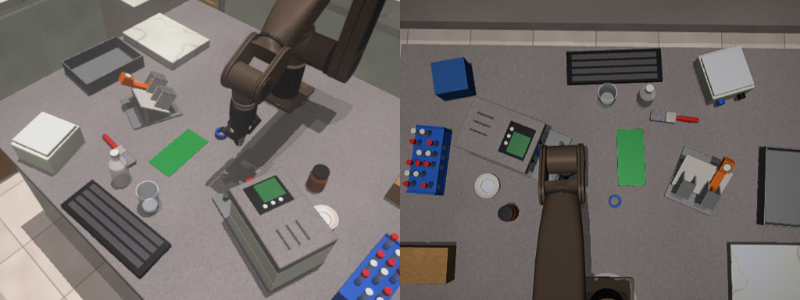

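```bash
python3 - <<'E'
from h import *
w=np.load("pics/C28.npy",allow_pickle=True).item()
bx,by,_=frame(BY,0);f=lambda q:np.round([(q-HOME)@bx*1e3,(q-HOME)@by*1e3],1)
for u,v,z in((255,82,.024),(288.5,84,.024),(339.5,94,.035),(229,94.5,.074),(262,95,.074)):print(f(plane(w,(u,v),z)))
cv2.imwrite("pics/w29.png",cv2.resize(w["color"][0:130,150:390],None,fx=3.3,fy=3.3,interpolation=2)[:,:,::-1])
E
```

```text
[-79.   14.3]
[-80.7 -15.5]
[-89.  -58.5]
[-88.6  34.5]
[-88.9  10.1]
```

View pics/w29.png

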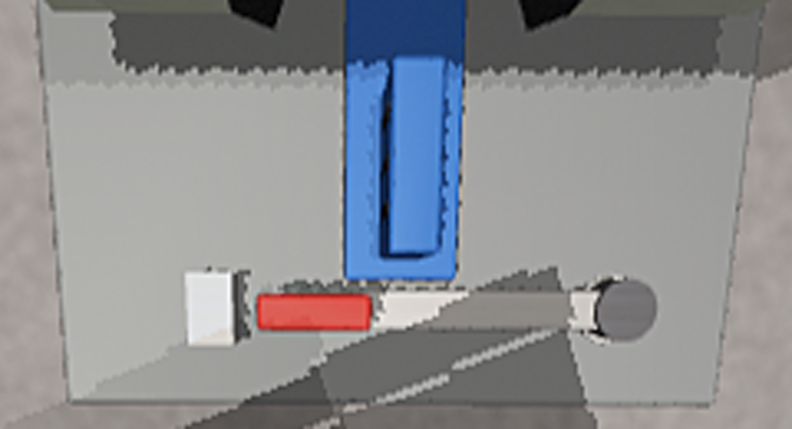

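The carrier's tail sits at about x = -80 in the bay. The bar lies square across behind it with a small gap, and nothing touches the robot.

```bash
python3 -c "
from plant import *;print(sign_off())"
```

```text
the job is handed in; nothing more can be done
None
```

The job is done and handed in at about 28.6 s. `sign_off()` gave no verdict, so the result below rests on my own checks.

**What I did:**
- I gripped the blue carrier by its cup, drew it 70 mm up the lane and lifted it clear.
- I laid it flat on the mat, let go and moved away.
- I took it up again by the fin with the hand leaning back 30°, and slid it into the bay until it met the stop at about 20 N.
- I released it, then pushed the locking bar round with closed fingers until it stopped at about 17 N.

**Last checks:**
- **Carrier:** its tail measures x ≈ -79 to -81 mm in the bay, against -80 when fully home, and it is centred within about 1 mm.
- **Locking bar:** it lies straight across behind the tail, with a small gap.
- **Contact:** the hand is clear of everything, and the force reading is about zero.
- **Other objects:** the orange carrier and the bystanders look unmoved in the top picture. The networks' positions for them agree with the start within a few pixels. The cap differs most, at about 5 px, but at a low confidence of 0.43. I never came near it.

**What disagreed:** the fingertips stand about 4 cm farther back than the reported TCP and `tip_extent` say. My first grasp therefore closed above the cup without touching it. I measured the offset from the pictures and allowed for it afterwards.

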